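# Stand the fallen sample tin in its gap on the display stand

### The arm

A 7-joint arm with a two-finger parallel gripper is mounted at the origin on the work surface. World frame = base frame: x ahead of the robot, y to its left, z up, the work surface at z = 0. Lengths are in m, angles in rad, forces in N, time in s.
With the tool pointing down it reaches from about 0.425 to 0.95 m from the base axis. Payload 16.7 kg.
Tool frame: the origin (TCP) lies on the centre line of the jaws, within the pads' length; the fingertips stand robot.finger_overhang ahead of it and the grasp point (between the pads) lies 8 mm behind it (robot.finger_overhang is the distance from the TCP to the fingertips, in m); z points along the fingers, y is the direction in which the jaws open and shut (so a half turn about z gives the same grasp; the last joint's range is limited). The gripper opens to 94 mm and grips with 3 to 60 N. Pads are 16 mm wide; open, the fingers measure 119 mm over their backs; the gripper's body (75 mm by 177 mm) begins 78 mm behind the grasp point.
Start: joints at [-1.315, 0.426, 0.074, 1.606, -0.034, 1.111, -0.067], TCP at [0.266, 0.62, 0.181] pointing down, gripper open.
Joint ranges: [-2.85, 2.85], [-0.5, 2.14], [-1.23, 1.37], [0.21, 2.46], [-1.02, 4.16], [0.16, 2.05], [-2.73, 2.73]. Speed limits (rad/s): [1.89, 1.89, 2.39, 2.39, 3.01, 3.01, 3.01].

### API

Orientations are given as [roll, pitch, yaw] about the fixed x, y, z axes, in that order (R = Rz(yaw) Ry(pitch) Rx(roll)).
In Python, from plant import readout, grab_frame, robot gives the robot as it stands.
- The arm moves only by the shell command python3 -m inch 'ROWS' [FORCE]. ROWS is text: rows parted by semicolons, each of 7 numbers parted by spaces: the closure, from 0 (fully open) to 1 (shut), then the shift along the world's x, y, z in cm, then the turn, a rotation vector about the world's x, y, z in degrees. In form: grip tx ty tz ax ay az; .... A call has exactly 10 rows; each row is the pose to reach, as a shift and turn from the pose commanded when the call began; what a row does not reach only later rows make up. A row lasts 1/12 s, in which the tool goes at most 41.7 mm and 7.16 degrees, less where a joint would pass 70% of its speed; a pose out of reach is approached as far as the arm can. A call with a gripper value outside its range is refused whole. The fingers move at their own pace and stop on an object; FORCE is the grip in N (left out, the last holds). Time passes only in rows, so rows that repeat a pose let the fingers close, or fill a call up. It gives the time, the measured TCP pose, the force and the opening at its end, in the units of the state.
- readout.get_state(): the state, without advancing time (a new reading comes with each control period).
- grab_frame(name): name is "side" or "top" or "wrist"; returns a dict with "image" (384x512x3 uint8, red, green, blue), "fx", "fy", "cx", "cy" (pixels), "k1" (the pictures are not rectified: a ray, as slopes to the right and down, at radius r is drawn at 1 + k1 r^2 times it, then the intrinsics apply), "view" (4x4, takes a point from world to camera coordinates). Camera axes: x right, y down, z forward; pixel columns grow to the right and rows downward; lengths in m; the calibration is good to about 2 mm. A picture is of the moment at which its call begins. There is no depth.
- robot.close_job(): hands the job in, once; it reports no verdict.
The state is a dict: "t": time; "joint_positions": joint angles; "qvel": joint speeds; "tau": joint torques, N m; "position": TCP position; "tcp_rot": TCP orientation; "wrist_force": force on the tool from outside, world axes, zero at the start; "moment": the same for the moment, N m; "grip_width": finger opening in m.
Only numpy, scipy, OpenCV 4.12 (cv2) and the standard library are available. Lean on these libraries where they do the work, as an engineer would, in place of code of your own. Each camera call takes 0.05 s, during which the arm holds its last target.

### The job

One flat tea tin lies on the table. First stand it up on its base end, lid up, on the table and let go of it; then take it again by its two broad faces and stand it gently in the empty place on the wooden display stand, lid up, with a broad face flat against the stand's back fence, in line with the other two tins. Do not disturb the two standing tins or anything else on the table.

Things in the scene. Friction and masses are not known exactly. Their poses are not given: they have to be found in the camera images.
- tin: Flat rigid aluminium tea tin lying on a broad face, alone: 110 long x 64 wide x 22 thick mm, 0.14 to 0.28 kg. x along the length to the lid, y the width, z the thickness (up at start). Origin: middle of length and width, on the face underneath at start (other face z = 22 mm). Full section for 96 mm from the base; the last 14 mm at +x is the steel lid, 46 x 16 mm
- tin_base (a point): Centre of the tin's flat 64 x 22 mm base end (tin frame -55, 0, 11 mm); same axes as the tin
- tin_mid (a point): Centre of the tin (tin frame 0, 0, 11 mm); same axes as the tin
- tin_lid (a point): Centre of the top of the tin's lid (tin frame 55, 0, 11 mm); same axes as the tin
- stand: Fixed wooden display stand, origin at centre of underside, on the table; z up, y its length. Floor board 90 x 240 mm, 20 mm high. Back fence on its +x side, away from the robot: face at x = 35 mm, 10 thick, top at 50 mm. End cheeks: inner faces y = +-110, x -25 to 35, top at 100 mm. Front (-x) open. Three places, y = -71, 0, 71 mm, one empty
- place: The stand's empty place: a flat paper slip 22 x 50 mm on the floor board. Origin: where the centre of the tin's base belongs, 20 mm above the table and 11.5 mm in front of the fence face; axes as the stand's. Free width 78 mm between its neighbours (tins 110 mm or cheek 80 mm high over the board): the 64 mm tin fits, fingers on its narrow sides do not
- left_tin: An identical tin already standing lid up in a place of the stand, broad face to the fence. Origin: centre of its base; z up, y along its width. Loose: leave it alone
- right_tin: The other identical tin standing on the stand; as left_tin. Loose: leave it alone
- cup: White ceramic mug, 68 mm across, 62 mm high; leave alone. Origin centre of underside
- bowl: White ceramic bowl, 92 mm across, 45 mm high; leave alone. Origin centre of underside
- tray: Empty white sample tray 150 x 150 x 30 mm; leave alone. Origin centre of underside
- spoon: Spoon lying along its x axis; leave alone
- jar: Amber glass jar, 64 mm across, 90 mm high; leave alone. Origin centre of underside
- cup2: White ceramic mug, 68 mm across, 62 mm high; leave alone. Origin centre of underside
- weight: Brass check weight, 34 mm across, 35 mm high; leave alone. Origin centre of underside

How it is judged:
On the way:
1. the tin stands on its base end on the table, lid up, let go by the fingers (angle between tin's own x axis and vertical below 0.1 rad and height (world z) of tin_base below 0.006 m and contact force between tin and the fingers below 0.05 N), for 0.2 s.
At the end, for the whole second after the job is handed in: The tin stands at rest on its base on the stand's floor board in the empty place, lid up within 0.06 rad of vertical, its broad face against the back fence (within 2.5 mm and 0.08 rad), within 9 mm of the middle of the place along the stand; the other two tins still stand (angle between tin's own x axis and vertical below 0.06 rad and z of tin_base in the frame of place between -0.003 and 0.003 m and x of tin_base in the frame of place between -0.002 and 0.0025 m and y of tin_base in the frame of place between -0.009 and 0.009 m and angle between the y axis of tin and the y axis of stand, either way round below 0.08 rad and linear speed of tin below 0.01 m/s and angle between each of left_tin, right_tin's own z axis and vertical below 0.06 rad); the robot touches nothing.
It fails at once if a standing tin shoved more than 8 mm (distance of any of left_tin, right_tin from where it was at the start of the episode above 0.008 m).
It fails at once if another thing on the table shoved more than 15 mm (distance of any of cup, bowl, tray, spoon, jar, cup2, weight from where it was at the start of the episode above 0.015 m).
It fails at once if the tin dropped or rammed on the stand (over 60 N) (contact force between tin and stand above 60 N).
It also fails if it takes over 67 s, if anything falls off the work surface, if the arm or the gripper's body presses on something with over 40 N, if the wrist force passes 120 N, or if a joint passes its speed limit or range.

## Working session

There is one attempt and no reset: what is moved stays moved. The work goes in short steps, Python scripts to look and compute and a shell command to move; the robot and the scene stay as the last step left them, time stands still between calls to the robot, and variables do not carry over. Pictures are saved under pics/ and viewed, and the job is handed in when it is done.

```bash
ls; mkdir -p pics; cat > h.py <<'E'
import numpy as np, cv2
from plant import readout, grab_frame, robot
def grab(n,f):
    d=grab_frame(n); cv2.imwrite('pics/%s.png'%f, cv2.cvtColor(d['image'],cv2.COLOR_RGB2BGR))
    np.savez('pics/%s.npz'%f, **{k:np.array(v) for k,v in d.items()}); return d
def load(f): return {k:v for k,v in np.load('pics/%s.npz'%f).items()}
def K(d): return np.array([[d['fx'],0,d['cx']],[0,d['fy'],d['cy']],[0,0,1.]],float)
def ray(d,uv):
    p=cv2.undistortPoints(np.array(uv,float).reshape(-1,1,2),K(d),np.array([float(d['k1']),0,0,0,0]))[:,0]
    V=np.array(d['view']); R=V[:3,:3];t=V[:3,3]
    return -R.T@t, np.c_[p,np.ones(len(p))]@R
def plane(d,uv,z):
    c,r=ray(d,uv); return c+r*((z-c[2])/r[:,2])[:,None]
def proj(d,P):
    V=np.array(d['view']); 
    return cv2.projectPoints(np.array(P,float).reshape(-1,1,3),cv2.Rodrigues(V[:3,:3])[0],V[:3,3],K(d),np.array([float(d['k1']),0,0,0,0]))[0][:,0]
E
python3 - <<'E'
from h import *
print(readout.get_state()); print(robot.finger_overhang)
for n in ('side','top','wrist'):
    d=grab(n,n+'0'); c,_=ray(d,[[256,192]]); print(n,d['fx'],d['k1'],c,d['view'][2])
E
```

```text
pics
{'t': 0.0, 'joint_positions': array([-1.31449357,  0.42672482,  0.07386808,  1.60661841, -0.03412508,
        1.11080575, -0.06713206]), 'qvel': array([-1.28851592e-04,  2.24889381e-05, -1.32274604e-03, -4.79404547e-04,
        1.69292568e-03, -6.86936046e-04,  7.04144617e-04]), 'tau': array([-6.94025184e-04, -9.35807705e+01,  3.66638280e+00, -4.54195333e+01,
       -4.89308336e-02,  2.00479373e-02,  2.14467786e-04]), 'position': array([0.26630489, 0.61972399, 0.18037591]), 'tcp_rot': array([-3.14029879e+00,  8.01410017e-05,  2.73569908e+00]), 'wrist_force': array([-0.39589622, -0.48970247,  0.26854768]), 'moment': array([-0.01100144,  0.04473495,  0.00173558]), 'grip_width': 0.09369230061942936}
0.011
side 400.3047922982959 -0.061817585055081635 [ 0.28135224 -1.05802573  0.69264831] [ 0.21359844  0.81693385 -0.53571896  1.17530546]
top 421.5646582260643 0.04250105071173173 [ 0.40885525 -0.06017189  1.05641782] [ 1.20535532e-01 -2.38453742e-04 -9.92708985e-01  9.99419527e-01]
wrist 316.9894679579846 -0.0063130354770872575 [0.18880363 0.65315722 0.3829655 ] [ 0.26258885 -0.11421875 -0.95812378  0.39195342]
```

View pics/side0.png

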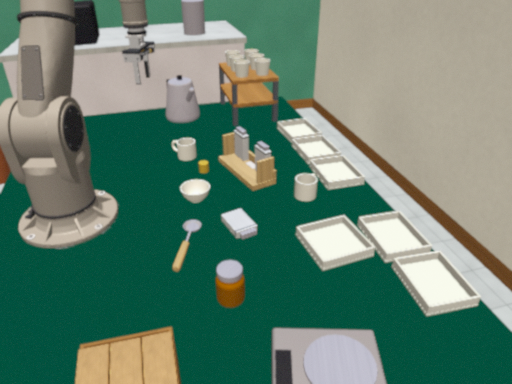

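View pics/top0.png

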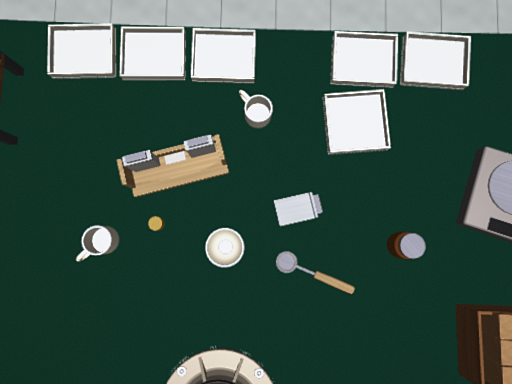

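View pics/wrist0.png

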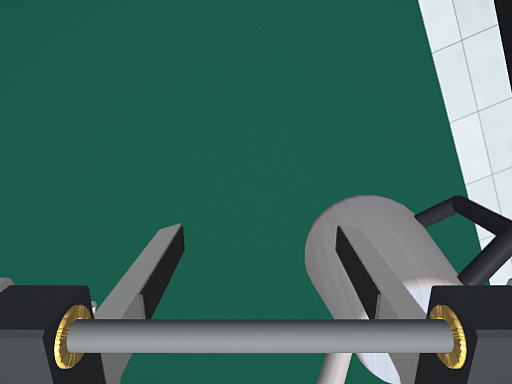

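```bash
python3 - <<'E'
import cv2
a=cv2.imread('pics/top0.png')
x=cv2.resize(a[180:240,262:338],None,fx=8,fy=8,interpolation=2); y=cv2.resize(a[125:205,110:240],None,fx=6,fy=6,interpolation=2)
cv2.imwrite('pics/z1.png',x);cv2.imwrite('pics/z2.png',y)
E
```

```text
(no output)
```

View pics/z1.png

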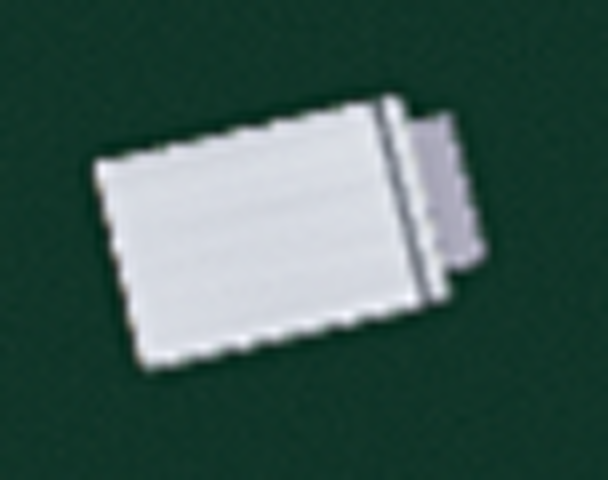

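View pics/z2.png

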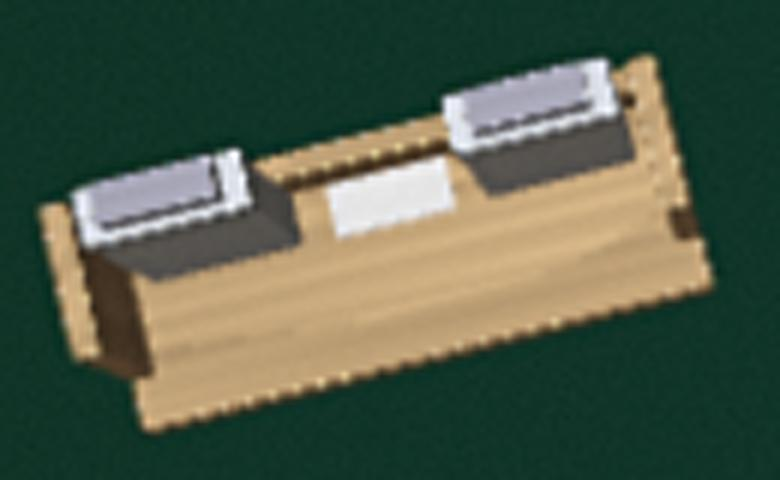

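```bash
python3 - <<'E'
from h import *
d=load('top0')
def m(p,s,o): return (np.array(p)+.5)/s-.5+np.array(o)
T=plane(d,m([(98,160),(148,370),(447,298),(400,97)],8,(262,180)),.022)
print(T,'\nlen',np.linalg.norm(T-np.roll(T,-1,0),axis=1))
ax=(T[2]+T[3]-T[0]-T[1])/2; ax/=np.linalg.norm(ax); base=(T[0]+T[1])/2
print('axis yaw',np.degrees(np.arctan2(ax[1],ax[0])),'base',base,'mid',base+ax*.055, 'from lid end', (T[2]+T[3])/2-ax*.041)
# mask check
im=d['image'][180:240,262:338].astype(int); mk=(im.min(2)>110).astype(np.uint8)
c=max(cv2.findContours(mk,0,1)[0],key=cv2.contourArea); print('rect',cv2.minAreaRect(c))
S=plane(d,m([(328,190),(338,238),(455,208),(445,158)],6,(110,125)),.02)
print(S,np.linalg.norm(S-np.roll(S,-1,0),axis=1),'slip c',S.mean(0))
# tins top corners z=.116 (body) 
for q in ([(75,190),(92,246),(252,206),(238,150)],[(443,97),(458,150),(620,112),(607,60)]):
    P=plane(d,m(q,6,(110,125)),.116); print(P.mean(0),np.linalg.norm(P-np.roll(P,-1,0),axis=1), np.degrees(np.arctan2(*(P[2]-P[1])[[1,0]])),np.degrees(np.arctan2(*(P[3]-P[0])[[1,0]])))
E=plane(d,m([(150,432),(713,290)],6,(110,125)),.02);print('front edge',E,np.linalg.norm(E[0]-E[1]),np.degrees(np.arctan2(*(E[1]-E[0])[[1,0]])))
E
```

```text
[[ 0.49692183 -0.11582422  0.022     ]
 [ 0.43311075 -0.13241563  0.022     ]
 [ 0.45761241 -0.22337754  0.022     ]
 [ 0.51899714 -0.2084212   0.022     ]] 
len [0.06593276 0.09420403 0.06318052 0.09519201]
axis yaw -75.76203851769982 base [ 0.46501629 -0.12411993  0.022     ] mid [ 0.47854352 -0.17743047  0.022     ] from lid end [ 0.47822084 -0.17615878  0.022     ]
rect ((36.07957458496094, 28.05009651184082), (26.638853073120117, 44.72313690185547), 77.19573211669922)
[[0.59768901 0.15915718 0.02      ]
 [0.57765853 0.15399926 0.02      ]
 [0.59164639 0.10629858 0.02      ]
 [0.6125968  0.11140387 0.02      ]] [0.02068392 0.04970931 0.02156348 0.0500262 ] slip c [0.59489768 0.13271472 0.02      ]
[0.57536987 0.19982279 0.116     ] [0.02242252 0.0610997  0.02217406 0.0623294 ] -73.90548158696377 -74.0888941199117
[0.61516598 0.06357354 0.116     ] [0.02125045 0.06268297 0.0207284  0.0634767 ] -74.84157316621383 -75.29033862681496
front edge [[ 0.49504591  0.2264097   0.02      ]
 [ 0.56030498 -0.00181172  0.02      ]] 0.237368417658141 -74.04231639691699
```

```bash
python3 -m inch '0 4 -8 1 0 0 -5; 0 8 -16 2 0 0 -10; 0 12 -24 3 0 0 -15; 0 16 -32 3 0 0 -20; 0 18 -36 3 0 0 -25; 0 20 -40 3 0 0 -30; 0 20 -40 3 0 0 -30; 0 20 -40 3 0 0 -30; 0 20 -40 3 0 0 -30; 0 20 -40 3 0 0 -30' 10; python3 -c "
from h import *
s=readout.get_state();print(s['joint_positions'].round(3))"
```

```text
t: 0.98
position: [0.4526, 0.2465, 0.2098]
tcp_rot: [3.141, -0.0, 2.212]
wrist_force: [1.3, -0.3, 0.7]
grip_width: 0.0938
[-0.944  0.135  0.356  1.942 -0.054  1.073  0.076]
```

```bash
python3 -m inch '0 0 -4 0 0 0 -5; 0 0 -8 0 0 0 -10; 0 0 -12 0 0 0 -15; 0 0 -16 0 0 0 -20; 0 0 -20 0 0 0 -22; 0 0 -24 0 0 0 -22; 0 1 -28 -2 0 0 -22; 0 2 -32 -4 0 0 -22; 0 2 -36 -6 0 0 -22; 0 2 -40 -8 0 0 -22'; python3 -c "
from h import *
s=readout.get_state();print(s['joint_positions'].round(3))"
```

```text
t: 1.82
position: [0.4724, -0.1405, 0.1355]
tcp_rot: [3.141, 0.001, 1.829]
wrist_force: [1.0, 1.4, 0.4]
grip_width: 0.0941
[-0.464  0.211  0.714  2.086 -0.176  0.901  0.607]
```

```bash
python3 -m inch '0 0 0 0 0 0 0; 0 0 0 0 0 0 0; 0 0 0 0 0 0 0; 0 0 0 0 0 0 0; 0 0 0 0 0 0 0; 0 0 0 0 0 0 0; 0 0 0 0 0 0 0; 0 0 0 0 0 0 0; 0 0 0 0 0 0 0; 0 0 0 0 0 0 0'; python3 -c "
from h import *
s=readout.get_state();print(s['joint_positions'].round(3),s['position'],np.degrees(s['tcp_rot']))
grab('wrist','w1')"
```

```text
t: 2.65
position: [0.4723, -0.1386, 0.1361]
tcp_rot: [3.141, -0.0, 1.828]
wrist_force: [0.3, -0.3, -0.0]
grip_width: 0.0939
[-0.466  0.209  0.712  2.086 -0.174  0.904  0.601] [ 0.47225676 -0.13859654  0.13607667] [ 1.79992266e+02 -4.43723480e-03  1.04761271e+02]
```

View pics/w1.png

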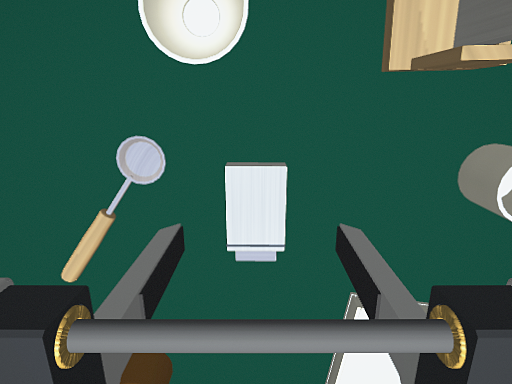

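```bash
python3 - <<'E'
from h import *
d=load('w1')
T=plane(d,[(225.5,165.5),(286.5,165.5),(285,250),(226,250)],.022);print(T)
b=(T[0]+T[1])/2;e=(T[2]+T[3])/2;ax=e-b;L=np.linalg.norm(ax);ax/=L
print(L,np.linalg.norm(T[0]-T[1]),'yaw',np.degrees(np.arctan2(ax[1],ax[0])),'base',b,'grip80',b+ax*.08,(e-ax*.016))
E
```

```text
[[ 0.43384769 -0.13177021  0.022     ]
 [ 0.49390125 -0.1159554   0.022     ]
 [ 0.51875667 -0.20774007  0.022     ]
 [ 0.45576214 -0.22432353  0.022     ]]
0.09508931795569929 0.06210103795892684 yaw -75.76343559268759 base [ 0.46387447 -0.12386281  0.022     ] grip80 [ 0.48354855 -0.20140589  0.022     ] [ 0.48332459 -0.20052318  0.022     ]
```

```bash
python3 -m inch '0 0.6 -3.2 0 0 0 -0.5; 0 1.15 -6.25 0 0 0 -0.5; 0 1.15 -6.25 -3 0 0 -0.5; 0 1.15 -6.25 -6 0 0 -0.5; 0 1.15 -6.25 -9 0 0 -0.5; 0 1.15 -6.25 -11 0 0 -0.5; 0 1.15 -6.25 -12.2 0 0 -0.5; 0 1.15 -6.25 -12.2 0 0 -0.5; 0 1.15 -6.25 -12.2 0 0 -0.5; 0 1.15 -6.25 -12.2 0 0 -0.5'; python3 -c "
from h import *
s=readout.get_state();print(s['joint_positions'].round(3),s['position'],np.degrees(s['tcp_rot']))"
```

```text
t: 3.53
position: [0.4845, -0.2016, 0.0152]
tcp_rot: [3.14, 0.001, 1.819]
wrist_force: [0.1, 0.2, -0.3]
grip_width: 0.0942
[-0.211  0.47   0.602  2.105 -0.419  0.682  0.92 ] [ 0.48445766 -0.20160274  0.01516512] [1.79924990e+02 3.45571635e-02 1.04237425e+02]
```

```bash
python3 -m inch '1 0 0 0 0 0 0; 1 0 0 0 0 0 0; 1 0 0 0 0 0 0; 1 0 0 0 0 0 0; 1 0 0 0 0 0 0; 1 0 0 0 0 0 0; 1 0 0 0 0 0 0; 1 0 0 0 0 0 0; 1 0 0 0 0 0 0; 1 0 0 0 0 0 0' 20; python3 -m inch '1 0 0 1 0 0 0; 1 0 0 2 0 0 0; 1 0 0 4 0 0 0; 1 0 0 6 -4.8 -1.2 0; 1 0 0 8 -9.7 -2.5 0; 1 0 0 10 -14.5 -3.7 0; 1 0 0 10 -19.4 -4.9 0; 1 0 0 10 -24.2 -6.1 0; 1 0 0 10 -29 -7.4 0; 1 0 0 10 -29 -7.4 0';python3 -c "
from h import *
s=readout.get_state();print(s['joint_positions'].round(3),s['position'],np.degrees(s['tcp_rot']))
grab('side','s2')"
```

```text
t: 4.37
position: [0.4836, -0.2013, 0.014]
tcp_rot: [-3.141, -0.0, 1.819]
wrist_force: [0.2, -0.2, -0.1]
grip_width: 0.0307
t: 5.2
position: [0.4845, -0.2012, 0.115]
tcp_rot: [3.138, 0.513, 1.817]
wrist_force: [0.9, -0.7, -1.0]
grip_width: 0.0003
[-1.037  0.383  1.126  2.272  0.277  0.562  0.055] [ 0.48454058 -0.20118064  0.11496671] [179.78711348  29.36879931 104.07976984]
```

View pics/s2.png

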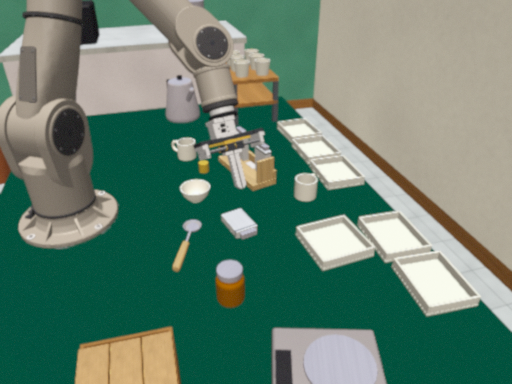

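```bash
python3 - <<'E'
from h import *
d=load('s2')
print(proj(d,[(.4845,-.2012,.115),(.4838,-.2012,.022),(.4784,-.1768,.022)]))
grab('top','t2')
a=load('t2');print(proj(a,[(.4845,-.2012,.115),(.4838,-.2012,.022),(.4784,-.1768,.022)]))
s=plane(d,[(222,214),(238,208),(257,226),(240,233)],.022);print(s)
E
```

```text
[[242.6461256  196.6464513 ]
 [242.93706888 224.89987831]
 [238.96427311 220.10114982]]
[[314.18697208 202.70264981]
 [308.47471414 205.864215  ]
 [298.49916474 207.7812631 ]]
[[ 0.43830758 -0.13557007  0.022     ]
 [ 0.48950362 -0.11843879  0.022     ]
 [ 0.51983549 -0.21619071  0.022     ]
 [ 0.46757083 -0.23380697  0.022     ]]
```

View pics/t2.png

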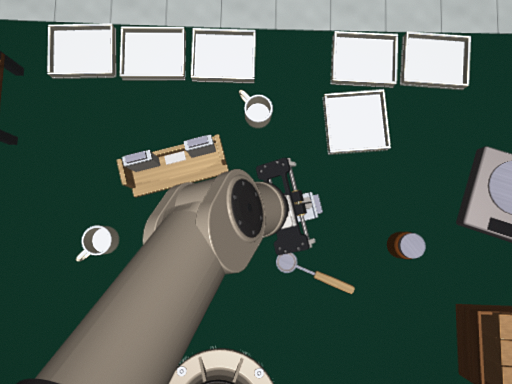

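```bash
python3 - <<'E'
import cv2
a=cv2.imread('pics/s2.png')
cv2.imwrite('pics/z3.png',cv2.resize(a[110:260,160:310],None,fx=4,fy=4,interpolation=2))
E
```

```text
(no output)
```

View pics/z3.png

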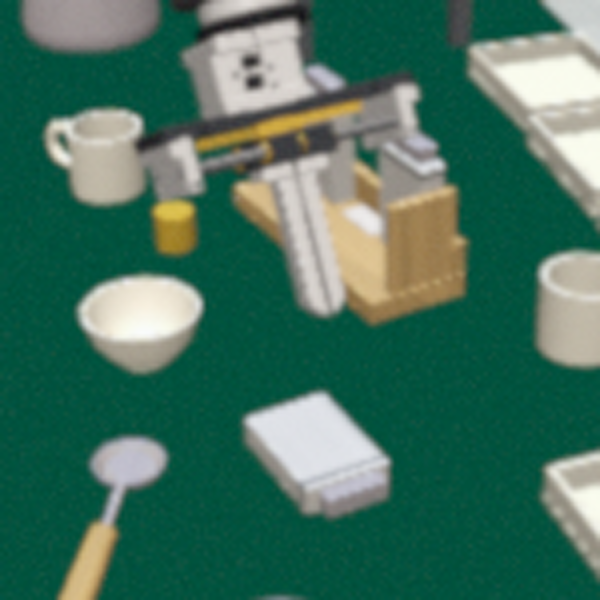

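```bash
python3 - <<'E'
from h import *
d=load('side0')
P=np.array([.2663,.6197,.1804]);y=np.array([np.cos(np.radians(66.7)),np.sin(np.radians(66.7)),0])
tips=[P+s*y*.047-[0,0,.011] for s in(-1,1)]
print(proj(d,tips)); 
w=load('wrist0');print(proj(w,tips))
w=load('w1');P=np.array([.47226,-.1386,.1361]);y=np.array([np.cos(np.radians(14.76)),np.sin(np.radians(14.76)),0])
print(proj(w,[P+s*y*.047-[0,0,.011] for s in(-1,1)]))
a=cv2.imread('pics/side0.png');cv2.imwrite('pics/z4.png',cv2.resize(a[0:110,80:200],None,fx=5,fy=5,interpolation=2))
E
```

```text
[[139.58124022  92.29781039]
 [147.9647073   85.11590406]]
[[194.78452092 218.13585425]
 [324.97914573 218.296977  ]]
[[195.42557671 217.72705791]
 [325.74081653 217.7048194 ]]
```

View pics/z4.png

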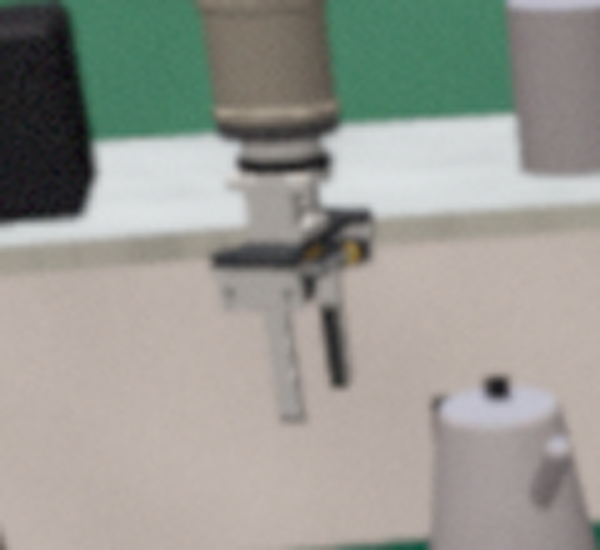

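```bash
python3 - <<'E'
from h import *
a=cv2.imread('pics/w1.png');cv2.imwrite('pics/z5.png',cv2.resize(a[215:320,130:390],None,fx=3,fy=3,interpolation=2))
w=load('w1');P=np.array([.47226,-.1386,.1361]);y=np.array([np.cos(np.radians(14.76)),np.sin(np.radians(14.76)),0]);x=np.array([-y[1],y[0],0])
for o in (.011,0,-.01,-.02,-.03,-.04):
  print(o,proj(w,[P+s*y*.047+e*x*.008-[0,0,o] for s in(-1,1) for e in (-1,1)]).round(0).tolist())
E
```

```text
0.011 [[196.0, 228.0], [195.0, 207.0], [325.0, 228.0], [326.0, 207.0]]
0 [[193.0, 234.0], [192.0, 213.0], [328.0, 234.0], [330.0, 213.0]]
-0.01 [[190.0, 241.0], [188.0, 218.0], [331.0, 241.0], [333.0, 218.0]]
-0.02 [[187.0, 247.0], [185.0, 224.0], [335.0, 247.0], [337.0, 224.0]]
-0.03 [[183.0, 255.0], [181.0, 231.0], [339.0, 255.0], [340.0, 231.0]]
-0.04 [[179.0, 263.0], [177.0, 238.0], [343.0, 263.0], [345.0, 238.0]]
```

View pics/z5.png

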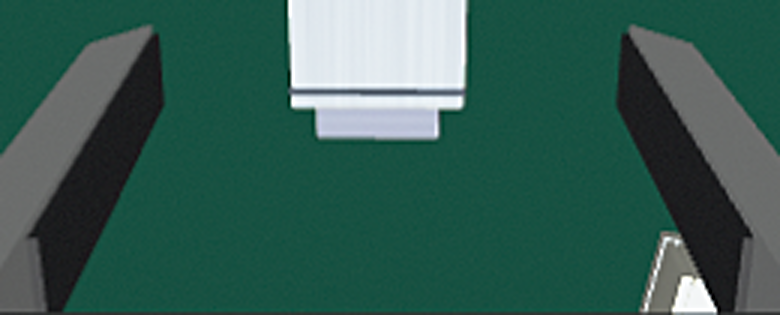

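```bash
python3 -m inch '0 0 0 0 6 1.5 0; 0 0 0 0 12 3 0; 0 0 0 0 18 4.6 0; 0 0 0 0 24 6.1 0; 0 0 0 0 29 7.4 0; 0 0 0 0 29 7.4 0; 0 0 0 -3 29 7.4 0; 0 0 0 -6 29 7.4 0; 0 0 0 -8 29 7.4 0; 0 0 0 -8 29 7.4 0';python3 -c "
from h import *
s=readout.get_state();print(s['joint_positions'].round(3),s['position'],np.degrees(s['tcp_rot']))
grab('side','s3');grab('wrist','w3')
d=load('s3');P=s['position'];y=np.array([np.cos(np.radians(14.2)),np.sin(np.radians(14.2)),0])
print(proj(d,[P+k*y*.047+[0,0,.024] for k in (-1,1)]))
d=load('s2');print(proj(d,[(.4816,-.1898,.136),(.4845,-.2012+.006,.115+.035-.01)]))
a=cv2.imread('pics/s3.png');cv2.imwrite('pics/z6.png',cv2.resize(a[130:260,160:310],None,fx=5,fy=4.6,interpolation=2))
"
```

```text
t: 6.13
position: [0.4815, -0.2022, 0.0314]
tcp_rot: [-3.137, -0.014, 1.817]
wrist_force: [-1.9, 0.3, 0.4]
grip_width: 0.0638
[-0.23   0.452  0.638  2.092 -0.412  0.734  0.922] [ 0.48151341 -0.20215366  0.03142779] [-179.72920331   -0.80797371  104.13022633]
[[226.41798176 220.50333384]
 [257.06810155 210.45089919]]
[[240.40040271 187.81556062]
 [241.9406241  187.41743777]]
```

View pics/z6.png

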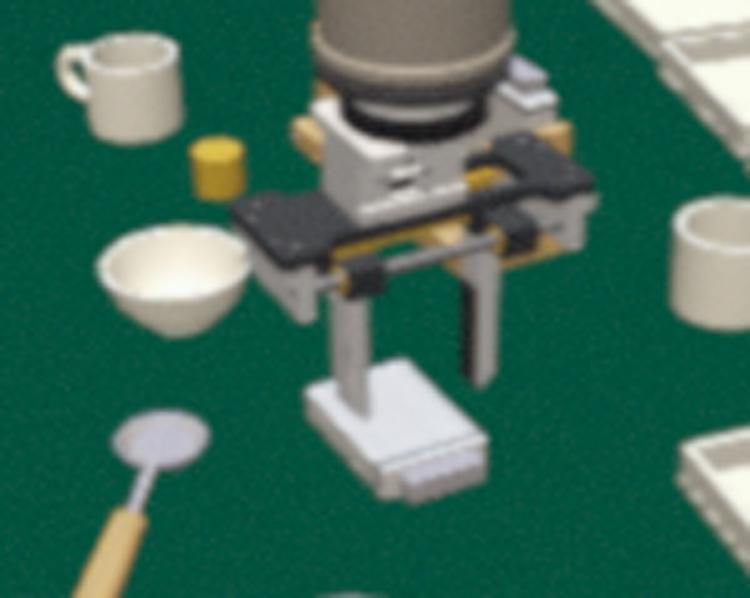

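View pics/w3.png

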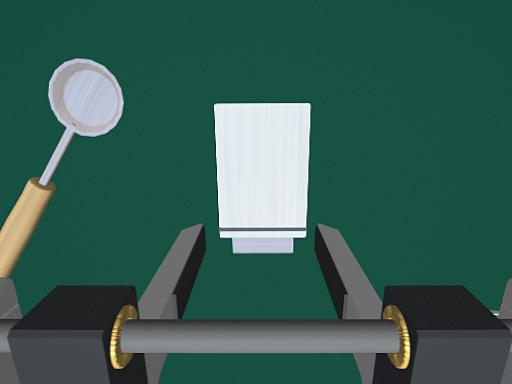

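```bash
python3 -m inch '0 0 0 0 0 0 0; 0 0 0 0 0 0 0; 0 0 0 0 0 0 0; 0 0 0 0 0 0 0; 0 0 0 0 0 0 0; 0 0 0 -1.2 0 0 0; 0 0 0 -2.4 0 0 0; 0 0 0 -3.6 0 0 0; 0 0 0 -4.4 0 0 0; 0 0 0 -4.4 0 0 0';python3 -c "
from h import *
s=readout.get_state();print(s['joint_positions'].round(3),s['position'],np.degrees(s['tcp_rot']))
grab('side','s4');grab('wrist','w4')
a=cv2.imread('pics/s4.png');cv2.imwrite('pics/z6.png',cv2.resize(a[130:260,160:310],None,fx=5,fy=4.6,interpolation=2))
"
```

```text
t: 7.07
position: [0.4819, -0.2013, -0.0129]
tcp_rot: [-3.136, -0.013, 1.819]
wrist_force: [-0.5, -0.1, -0.5]
grip_width: 0.0937
[-0.179  0.523  0.576  2.111 -0.48   0.649  0.978] [ 0.48188573 -0.20125431 -0.01292468] [-179.68411479   -0.7273288   104.2401027 ]
```

View pics/z6.png

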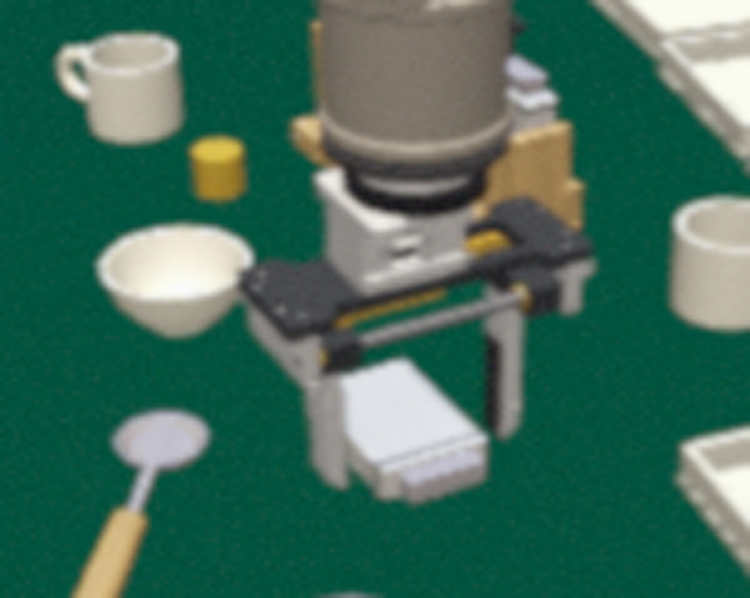

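View pics/w4.png

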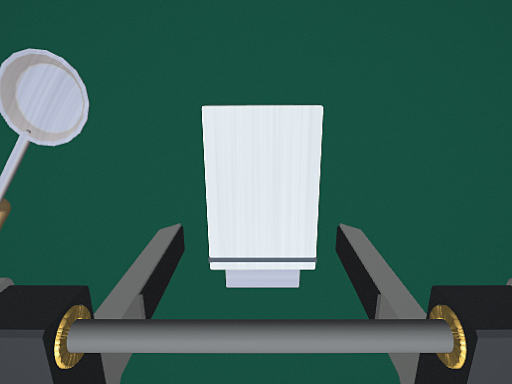

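```bash
python3 -m inch '0 0.15 0 -0.4 0 0 0; 0 0.15 0 -0.7 0 0 0; 1 0.15 0 -0.7 0 0 0; 1 0.15 0 -0.7 0 0 0; 1 0.15 0 -0.7 0 0 0; 1 0.15 0 -0.7 0 0 0; 1 0.15 0 -0.7 0 0 0; 1 0.15 0 -0.7 0 0 0; 1 0.15 0 -0.7 0 0 0; 1 0.15 0 -0.7 0 0 0' 8;python3 -c "
from h import *
s=readout.get_state();print(s['joint_positions'].round(3),s['position'],np.degrees(s['tcp_rot']))"
```

```text
t: 8.0
position: [0.4849, -0.2016, -0.0175]
tcp_rot: [-3.139, -0.011, 1.819]
wrist_force: [-1.1, 0.3, 4.2]
grip_width: 0.0642
[-0.172  0.532  0.567  2.109 -0.49   0.639  0.985] [ 0.48489781 -0.20155154 -0.01752327] [-179.87239267   -0.65886384  104.24571388]
```

```bash
python3 -m inch '1 0 0.1 0.5 0 0 0; 1 -0.1 0.2 1 0 0 0; 1 -0.1 0.4 1.5 0 0 0; 1 -0.14 0.54 2 0 0 0; 1 -0.2 0.8 2.6 0 0 0; 1 -0.3 1.2 3.2 0 0 0; 1 -0.4 1.57 3.85 0 0 0; 1 -0.6 2.3 4.6 0 0 0; 1 -0.76 3 5.3 0 0 0; 1 -0.76 3 5.3 0 0 0';python3 -c "
from h import *
s=readout.get_state();print(s['joint_positions'].round(3),s['position'],np.degrees(s['tcp_rot']))
grab('side','s5');grab('wrist','w5')
a=cv2.imread('pics/s5.png');cv2.imwrite('pics/z7.png',cv2.resize(a[130:260,160:310],None,fx=5,fy=4.6,interpolation=2))
"
```

```text
t: 8.83
position: [0.4776, -0.17, 0.0366]
tcp_rot: [-3.141, -0.012, 1.821]
wrist_force: [1.5, -0.5, -2.4]
grip_width: 0.0637
[-0.308  0.418  0.653  2.126 -0.398  0.723  0.859] [ 0.47760442 -0.17003581  0.0365664 ] [-179.94101724   -0.68516651  104.32118539]
```

View pics/z7.png

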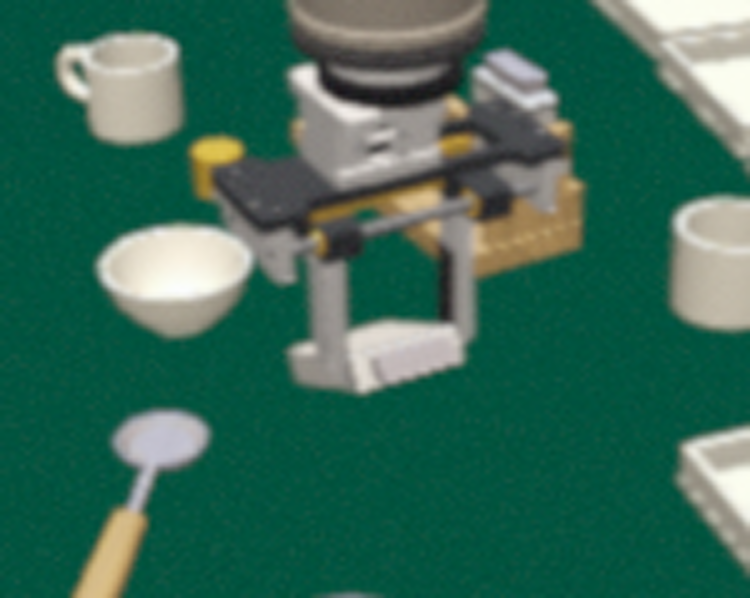

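View pics/w5.png

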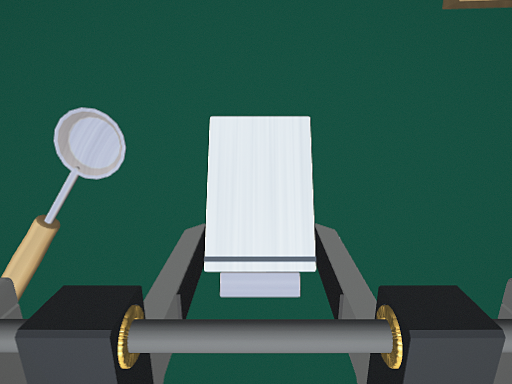

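```bash
python3 -m inch '1 0 0 0 0 0 0; 1 0 0 0 0 0 0; 1 0 0 0 0 0 0; 1 0 0 0 0 0 0; 1 0 0 0 0 0 0; 1 0 0 0.5 0 0 0; 1 0 0 1 0 0 0; 1 0 0 0.5 0 0 0; 1 0 0 1 0 0 0; 1 0 0 1 0 0 0' 4.5;python3 -c "
from h import *
s=readout.get_state();print(s['joint_positions'].round(3),s['position'],np.degrees(s['tcp_rot']))
grab('side','s6');grab('wrist','w6')
a=cv2.imread('pics/s6.png');cv2.imwrite('pics/z8.png',cv2.resize(a[130:260,160:310],None,fx=5,fy=4.6,interpolation=2))
"
```

```text
t: 9.77
position: [0.4774, -0.1716, 0.046]
tcp_rot: [-3.14, -0.011, 1.819]
wrist_force: [-0.3, -0.6, -2.1]
grip_width: 0.0638
[-0.318  0.404  0.667  2.12  -0.381  0.743  0.846] [ 0.47744089 -0.17159927  0.0460079 ] [-179.88773027   -0.65515877  104.24202324]
```

View pics/z8.png

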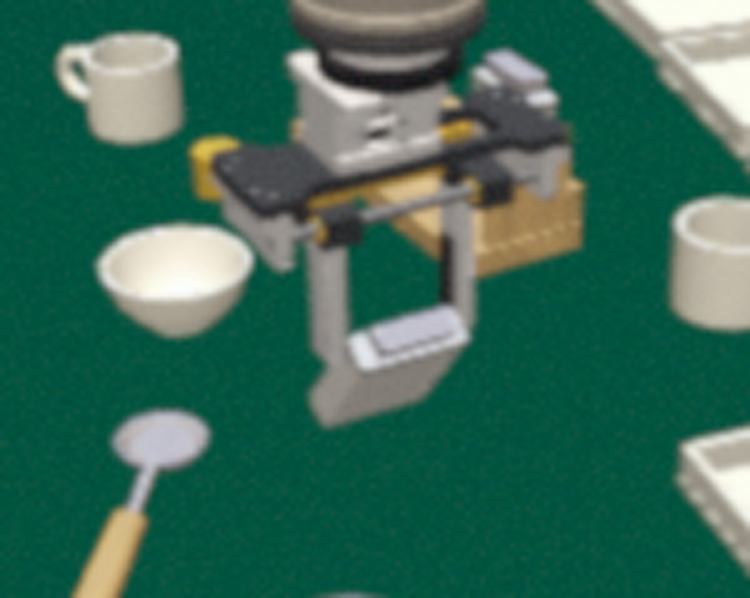

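View pics/w6.png

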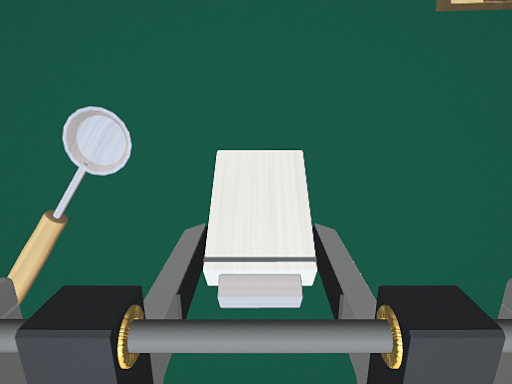

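```bash
python3 -m inch '1 0 0 0.5 0 0 0; 1 0 0 1 0 0 0; 1 0 0 1.5 0 0 0; 1 0 0 2 0 0 0; 1 0 0 2.5 0 0 0; 1 0 0 3 0 0 0; 1 0 0 3.5 0 0 0; 1 0 0 3 0 0 0; 1 0 0 3.5 0 0 0; 1 0 0 3.5 0 0 0' 4;python3 -c "
from h import *
s=readout.get_state();print(s['joint_positions'].round(3),s['position'],np.degrees(s['tcp_rot']))
grab('side','s7');grab('wrist','w7')
a=cv2.imread('pics/s7.png');cv2.imwrite('pics/z9.png',cv2.resize(a[110:240,160:310],None,fx=5,fy=4.6,interpolation=2))
"
```

```text
t: 10.7
position: [0.4772, -0.1716, 0.0806]
tcp_rot: [-3.139, -0.011, 1.819]
wrist_force: [0.8, -0.1, -2.7]
grip_width: 0.0643
[-0.361  0.347  0.71   2.097 -0.322  0.812  0.795] [ 0.47723109 -0.17158533  0.0806051 ] [-179.85698047   -0.65824818  104.24132845]
```

View pics/z9.png

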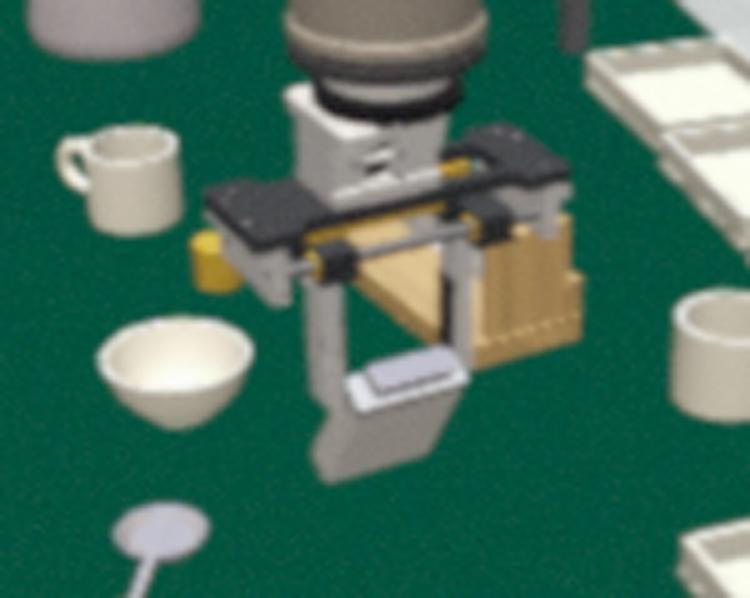

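View pics/w7.png

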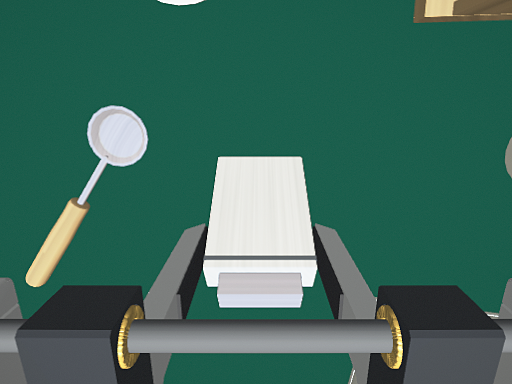

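```bash
cat >> h.py <<'E'
def tinangle(f,top,bot):
    # top/bot: [(uL,v),(uR,v)] pixel edges of 64mm width; depth from width
    d=load(f); P=[]
    for e in (top,bot):
        c,r=ray(d,e); s=.064/np.linalg.norm(r[0]-r[1]); P.append(c+s*r.mean(0))
    v=P[0]-P[1]; print('len',np.linalg.norm(v),'top',P[0].round(4),'bot',P[1].round(4),'elev',np.degrees(np.arctan2(v[2],np.hypot(v[0],v[1]))))
E
python3 -c "
from h import *
tinangle('w7',[(203.3,262),(316.5,262)],[(218.5,157),(302,157)])
tinangle('w4',[(209,270),(316,270)],[(202,106),(323,106)])"
```

```text
len 0.09192283825627104 top [ 0.4784 -0.1778  0.1228] bot [ 0.4672 -0.1331  0.0432] elev 59.92228043263975
len 0.09479261734413286 top [ 0.4874 -0.2169  0.0223] bot [ 0.464  -0.1251  0.0181] elev 2.5427877076343277
```

```bash
python3 -m inch '1 0 0 0 0 0 0; 1 0 0 0 -5 -1.25 0; 1 0 0 0 -10 -2.5 0; 1 0 0 0 -15 -3.8 0; 1 0 0 0 -20 -5 0; 1 0 0 0 -25 -6.3 0; 1 0 0 0 -29 -7.4 0; 1 0 0 0 -29 -7.4 0; 1 0 0 0 -29 -7.4 0; 1 0 0 0 -29 -7.4 0' 20;python3 -c "
from h import *
s=readout.get_state();print(s['joint_positions'].round(3),s['position'],np.degrees(s['tcp_rot']))
grab('side','s8');grab('wrist','w8');grab('top','t8')
a=cv2.imread('pics/s8.png');cv2.imwrite('pics/z9.png',cv2.resize(a[110:240,160:310],None,fx=5,fy=4.6,interpolation=2))
"
```

```text
t: 11.63
position: [0.4773, -0.171, 0.0802]
tcp_rot: [-3.138, 0.511, 1.822]
wrist_force: [0.0, 0.0, -2.4]
grip_width: 0.0637
[-1.062  0.477  1.097  2.307  0.164  0.496  0.071] [ 0.47725736 -0.17102963  0.08020303] [-179.81759452   29.26525412  104.36760022]
```

View pics/z9.png

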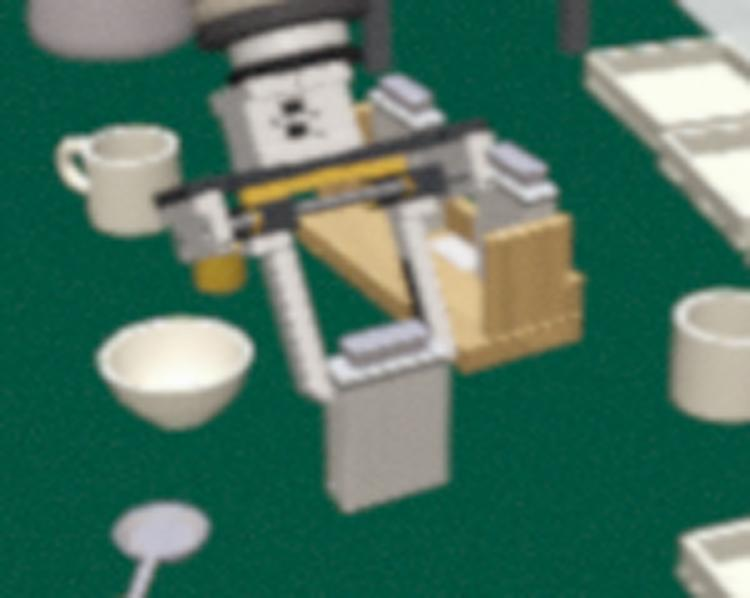

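View pics/w8.png

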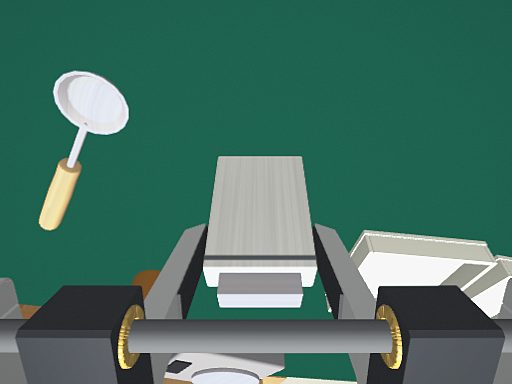

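```bash
python3 -m inch '1 0 0 -0.4 0 0 0; 1 0 0 -0.8 0 0 0; 1 0 0 -1.2 0 0 0; 1 0 0 -1.6 0 0 0; 1 0 0 -1.9 0 0 0; 1 0 0 -2.1 0 0 0; 1 0 0 -2.2 0 0 0; 1 0 0 -2.3 0 0 0; 1 0 0 -2.3 0 0 0; 1 0 0 -2.3 0 0 0';python3 -c "
from h import *
tinangle('w8',[(203.3,262),(316.5,262)],[(218.5,157),(302,157)])
grab('side','s9');
a=cv2.imread('pics/s9.png');cv2.imwrite('pics/z9.png',cv2.resize(a[110:240,160:310],None,fx=5,fy=4.6,interpolation=2))
"
```

```text
t: 12.62
position: [0.4773, -0.1715, 0.0574]
tcp_rot: [-3.14, 0.511, 1.819]
wrist_force: [-0.0, -0.5, -3.1]
grip_width: 0.0636
len 0.09192283825627107 top [ 0.4729 -0.156   0.1202] bot [ 0.473  -0.1557  0.0283] elev 89.76082358510787
```

View pics/z9.png

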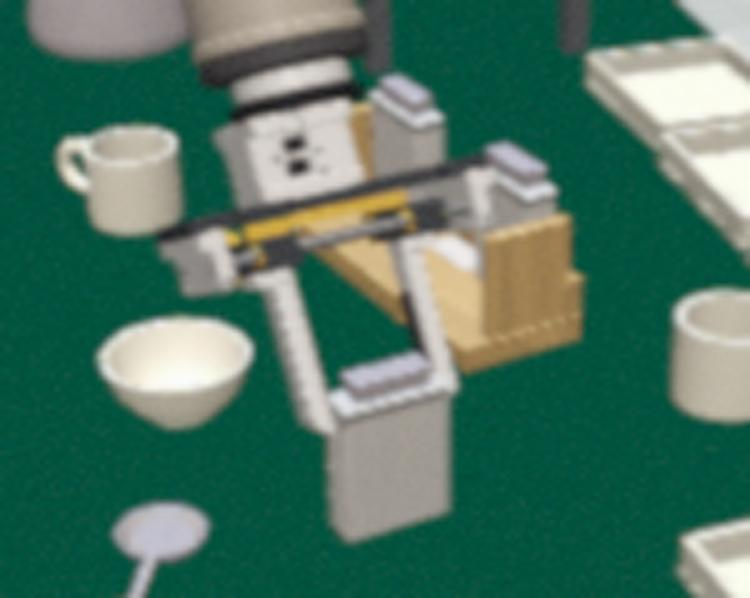

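```bash
python3 -m inch '1 0 0 -0.1 0 0 0; 1 0 0 -0.2 0 0 0; 1 0 0 -0.3 0 0 0; 1 0 0 -0.4 0 0 0; 1 0 0 -0.4 0 0 0; 1 0 0 -0.5 0 0 0; 1 0 0 -0.5 0 0 0; 1 0 0 -0.5 0 0 0; 1 0 0 -0.5 0 0 0; 1 0 0 -0.5 0 0 0'
```

```text
t: 13.5
position: [0.4773, -0.1715, 0.0524]
tcp_rot: [-3.14, 0.511, 1.819]
wrist_force: [-1.2, -0.6, -2.8]
grip_width: 0.0638
```

```bash
python3 -m inch '1 0 0 -0.1 0 0 0; 1 0 0 -0.2 0 0 0; 1 0 0 -0.3 0 0 0; 1 0 0 -0.4 0 0 0; 1 0 0 -0.4 0 0 0; 1 0 0 -0.4 0 0 0; 1 0 0 -0.4 0 0 0; 1 0 0 -0.4 0 0 0; 1 0 0 -0.4 0 0 0; 1 0 0 -0.4 0 0 0'
```

```text
t: 14.33
position: [0.4775, -0.172, 0.0488]
tcp_rot: [-3.14, 0.511, 1.819]
wrist_force: [-4.7, 2.5, 19.2]
grip_width: 0.0638
```

```bash
python3 -m inch '1 0 0 0.1 0 0 0; 1 0 0 0.1 0 0 0; 1 0 0 0.1 0 0 0; 1 0 0 0.1 0 0 0; 1 0 0 0.1 0 0 0; 0.4 0 0 0.1 0 0 0; 0.2 0 0 0.1 0 0 0; 0 0 0 0.1 0 0 0; 0 0 0 0.1 0 0 0; 0 0 0 0.1 0 0 0' 4;python3 -c "
from h import *
grab('side','s10');grab('wrist','w10')
a=cv2.imread('pics/s10.png');cv2.imwrite('pics/z9.png',cv2.resize(a[110:240,160:310],None,fx=5,fy=4.6,interpolation=2))
"
```

```text
t: 15.17
position: [0.4774, -0.1715, 0.0494]
tcp_rot: [-3.14, 0.511, 1.819]
wrist_force: [0.3, -0.2, 0.3]
grip_width: 0.0874
```

View pics/z9.png

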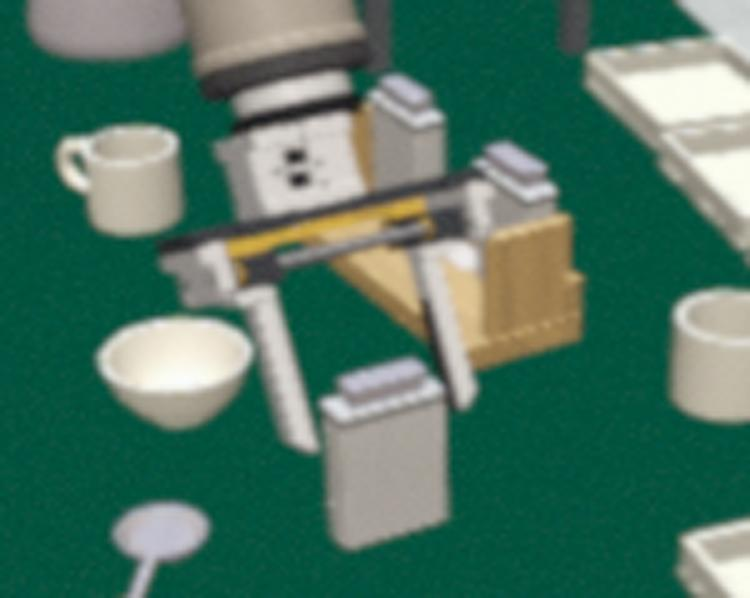

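View pics/w10.png

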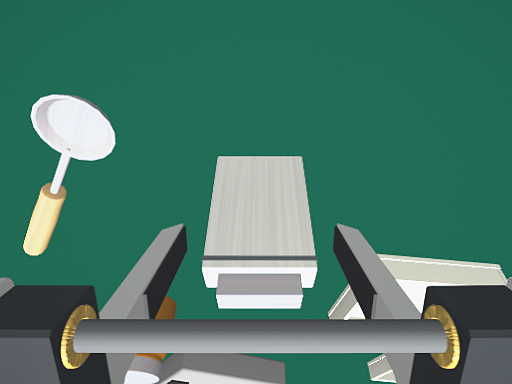

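```bash
python3 -m inch '0 0 0 0 0 0 0; 0 0 0 0 0 0 0; 0 -0.25 0.95 1.75 0 0 0; 0 -0.5 1.9 3.5 0 0 0; 0 -0.75 2.85 5.2 0 0 0; 0 -1 3.8 7 0 0 0; 0 -1.2 4.8 9 0 0 0; 0 -1.4 5.7 10.5 5 1.25 0; 0 -1.4 5.7 12 10 2.5 0; 0 -1.4 5.7 12 15 3.8 0'; python3 -m inch '0 0 0 0 5 1.25 0; 0 0 0 0 10 2.5 0; 0 0 0 0 14 3.6 0; 0 0 0 0 14 3.6 0; 0 0 0 0 14 3.6 0; 0 0 0 0 14 3.6 0; 0 0 0 0 14 3.6 0; 0 0 0 0 14 3.6 0; 0 0 0 0 14 3.6 0; 0 0 0 0 14 3.6 0';python3 -c "
from h import *
grab('side','s11');grab('wrist','w11');grab('top','t11')
s=readout.get_state();print(s['joint_positions'].round(3),s['position'],np.degrees(s['tcp_rot']))
"
```

```text
t: 16.1
position: [0.4643, -0.1116, 0.1702]
tcp_rot: [-3.141, 0.249, 1.825]
wrist_force: [1.0, 0.2, -0.5]
grip_width: 0.0943
t: 16.93
position: [0.4631, -0.1136, 0.1686]
tcp_rot: [-3.138, 0.001, 1.821]
wrist_force: [0.6, 0.2, 0.2]
grip_width: 0.0942
[-0.877  0.192  1.121  2.09  -0.205  0.98   0.602] [ 0.4631669  -0.11410833  0.16864617] [-1.79792406e+02  6.04561833e-02  1.04286594e+02]
```

View pics/s11.png

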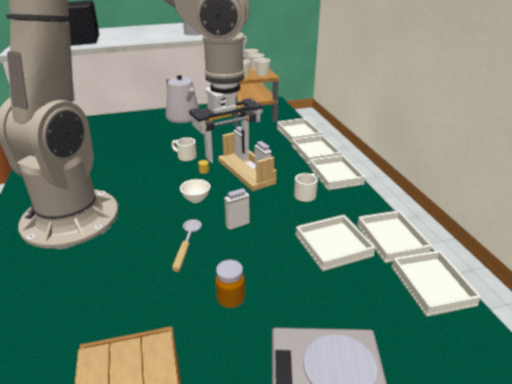

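View pics/w11.png

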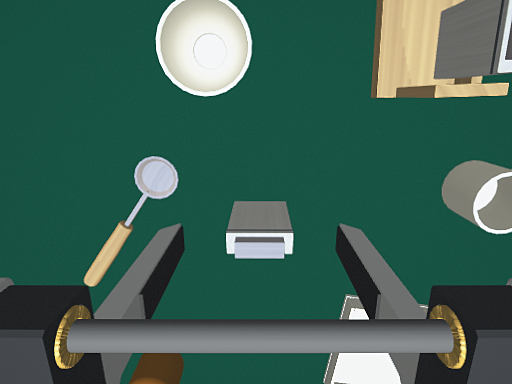

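View pics/t11.png

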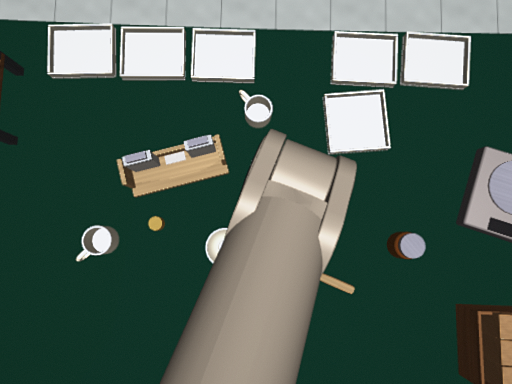

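```bash
python3 - <<'E'
import cv2
a=cv2.imread('pics/w11.png');cv2.imwrite('pics/z10.png',cv2.resize(a[190:270,210:310],None,fx=7,fy=7,interpolation=2))
E
```

```text
(no output)
```

View pics/z10.png

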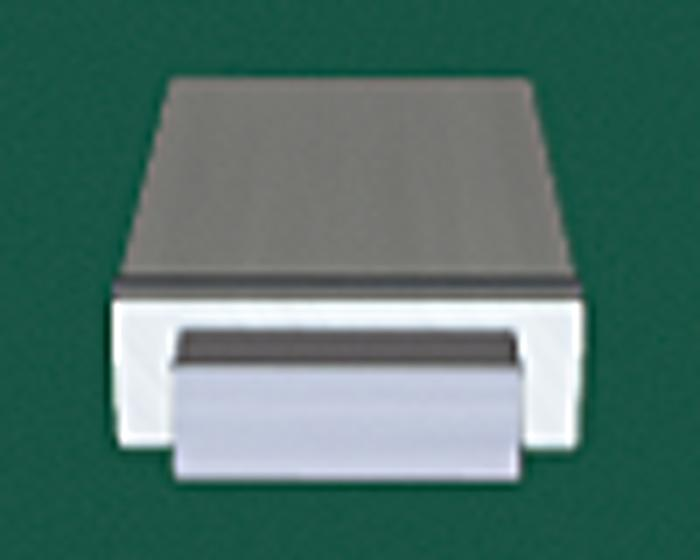

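```bash
python3 - <<'E'
from h import *
d=load('w11')
def m(p,s,o): return (np.array(p)+.5)/s-.5+np.array(o)
def rep(n,q,z):
    P=plane(d,m(q,7,(210,190)),z);print(n,P.mean(0).round(4),np.linalg.norm(P-np.roll(P,-1,0),axis=1).round(4),'yaw w',np.degrees(np.arctan2(*(P[1]-P[0])[[1,0]])))
rep('body top',[(111,298),(584,298),(580,448),(118,448)],.096)
rep('lid top',[(172,364),(522,364),(522,481),(172,481)],.110)
P=plane(d,m([(170,78),(530,78)],7,(210,190)),0);print('base edge',P.mean(0),np.linalg.norm(P[0]-P[1]),np.degrees(np.arctan2(*(P[1]-P[0])[[1,0]])))
E
```

```text
body top [ 0.4743 -0.1627  0.096 ] [0.0637 0.0224 0.0636 0.0224] yaw w 14.407885570690112
lid top [ 0.4743 -0.1629  0.11  ] [0.0452 0.0168 0.0459 0.0169] yaw w 14.41481095850209
base edge [ 0.47166485 -0.15262587  0.        ] 0.06343695805650984 14.385768595299691
```

```bash
python3 -m inch '0 0.2 -1 0 0 0 -7; 0 0.4 -2 0 0 0 -14; 0 0.6 -3 0 0 0 -21; 0 0.8 -4 0 0 0 -28; 0 1.1 -4.85 0 0 0 -35; 0 1.1 -4.85 0 0 0 -42; 0 1.1 -4.85 0 0 0 -49; 0 1.1 -4.85 0 0 0 -56; 0 1.1 -4.85 0 0 0 -63; 0 1.1 -4.85 0 0 0 -70'; python3 -m inch '0 0 0 0 0 0 -7; 0 0 0 0 0 0 -14; 0 0 0 0 0 0 -20; 0 0 0 0 0 0 -20; 0 0 0 0 0 0 -20; 0 0 0 0 0 0 -20; 0 0 0 0 0 0 -20; 0 0 0 0 0 0 -20; 0 0 0 0 0 0 -20; 0 0 0 0 0 0 -20';python3 -c "
from h import *
grab('wrist','w12')
s=readout.get_state();print(s['joint_positions'].round(3),s['position'],np.degrees(s['tcp_rot']))
"
```

```text
t: 17.92
position: [0.4741, -0.163, 0.1686]
tcp_rot: [-3.138, 0.002, 0.592]
wrist_force: [0.4, -0.6, 0.2]
grip_width: 0.094
t: 18.75
position: [0.4741, -0.1631, 0.1686]
tcp_rot: [-3.138, 0.001, 0.249]
wrist_force: [-0.2, -0.7, -0.9]
grip_width: 0.094
[-0.846  0.428  1.351  2.045 -0.487  1.056 -0.581] [ 0.47407299 -0.16308473  0.16863765] [-1.79785796e+02  5.34406226e-02  1.42603065e+01]
```

View pics/w12.png

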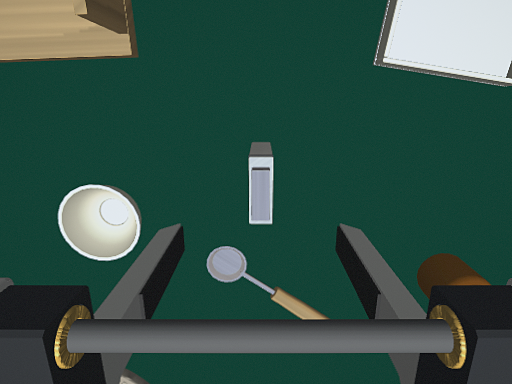

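```bash
python3 -m inch '0 0 0 -2 0 0 0; 0 0 0 -4 0 0 0; 0 0 0 -6 0 0 0; 0 0 0 -8 0 0 0; 0 0 0 -10 0 0 0; 0 0 0 -12 0 0 0; 0 0 0 -12.6 0 0 0; 0 0 0 -12.6 0 0 0; 0 0 0 -12.6 0 0 0; 0 0 0 -12.6 0 0 0';python3 -c "
from h import *
grab('side','s13')
s=readout.get_state();print(s['joint_positions'].round(3),s['position'],np.degrees(s['tcp_rot']))
a=cv2.imread('pics/s13.png');cv2.imwrite('pics/z9.png',cv2.resize(a[110:240,160:310],None,fx=5,fy=4.6,interpolation=2))
"
```

```text
t: 19.63
position: [0.4747, -0.1634, 0.0436]
tcp_rot: [-3.138, -0.0, 0.248]
wrist_force: [-0.0, -0.5, -0.5]
grip_width: 0.0943
[-0.611  0.568  1.067  2.149 -0.699  0.828 -0.424] [ 0.47474039 -0.16325843  0.0436058 ] [-1.79815920e+02 -1.91903119e-02  1.42395312e+01]
```

View pics/z9.png

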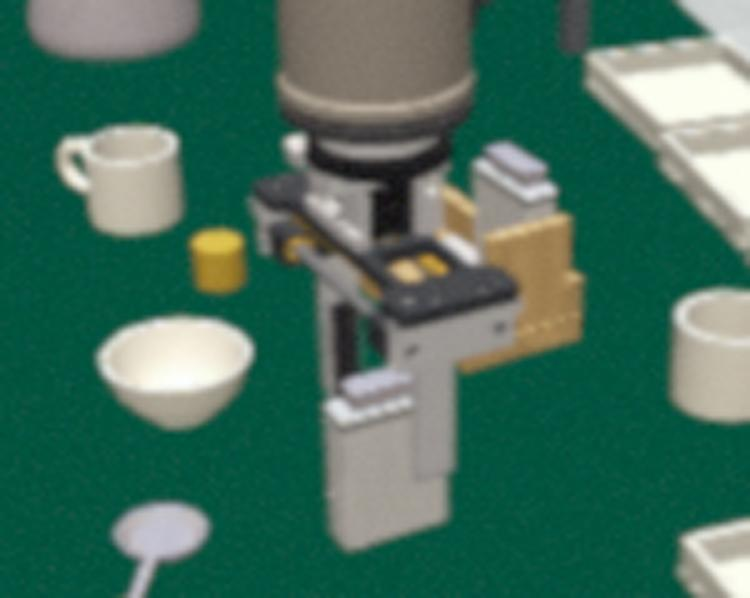

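```bash
python3 -m inch '1 0 0 0 0 0 0; 1 0 0 0 0 0 0; 1 0 0 0 0 0 0; 1 0 0 0 0 0 0; 1 0 0 0 0 0 0; 1 0 0 0 0 0 0; 1 0 0 0 0 0 0; 1 0 0 0 0 0 0; 1 0 0 0 0 0 0; 1 0 0 0 0 0 0' 15; python3 -m inch '1 0 0 0 0 0 0; 1 0 0 0 0 0 0; 1 0 0 0 0 0 0; 1 0 0 0 0 0 0; 1 0 0 0.5 0 0 0; 1 0 0 1 0 0 0; 1 0 0 1 0 0 0; 1 0 0 1 0 0 0; 1 0 0 1 0 0 0; 1 0 0 1 0 0 0'
```

```text
t: 20.52
position: [0.4741, -0.1631, 0.0426]
tcp_rot: [-3.138, 0.001, 0.248]
wrist_force: [-0.6, 0.3, 0.7]
grip_width: 0.0308
t: 21.35
position: [0.474, -0.163, 0.0525]
tcp_rot: [-3.138, 0.001, 0.248]
wrist_force: [-0.3, -0.3, -3.5]
grip_width: 0.0222
```

```bash
python3 -m inch '1 0 0 2 0 0 0; 1 0 0 4 0 0 6; 1 0 0 6 0 0 12; 1 0.3 1 8 0 0 18; 1 0.6 2 10 0 0 24; 1 1 4 10 0 0 30; 1 1.5 6 10 0 0 36; 1 2 8 10 0 0 42; 1 2.6 10 10 0 0 48; 1 2.6 10 10 0 0 52'; python3 -m inch '1 0.5 2 0 0 0 6; 1 1 4 0 0 0 12; 1 1.5 6 0 0 0 18; 1 2 8 0 0 0 24; 1 2.5 10 0 0 0 30; 1 3 12 0 0 0 36; 1 3.5 14 0 0 0 40; 1 4 16 0 0 0 40; 1 4.3 17.2 0 0 0 40; 1 4.3 17.2 0 0 0 40';python3 -c "
from h import *
grab('wrist','w14');grab('side','s14');grab('top','t14')
s=readout.get_state();print(s['joint_positions'].round(3),s['position'],np.degrees(s['tcp_rot']),s['wrist_force'],s['grip_width'])
"
```

```text
t: 22.18
position: [0.501, -0.0591, 0.1524]
tcp_rot: [-3.138, 0.0, 1.166]
wrist_force: [-0.5, 0.1, -2.5]
grip_width: 0.0219
t: 23.02
position: [0.5433, 0.1115, 0.1522]
tcp_rot: [-3.138, 0.001, 1.857]
wrist_force: [-0.5, 0.9, -3.1]
grip_width: 0.0216
[-0.978  0.341  0.826  1.942 -0.297  0.988  0.268] [0.54283845 0.10777299 0.15247699] [-1.79761437e+02  8.81453075e-02  1.06157901e+02] [-0.06908941 -0.04419181 -2.34011721] 0.0213566799712279
```

View pics/w14.png

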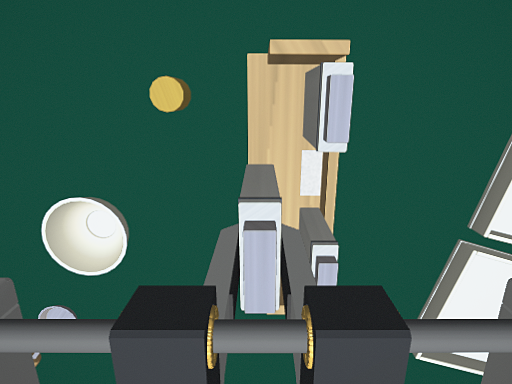

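View pics/s14.png

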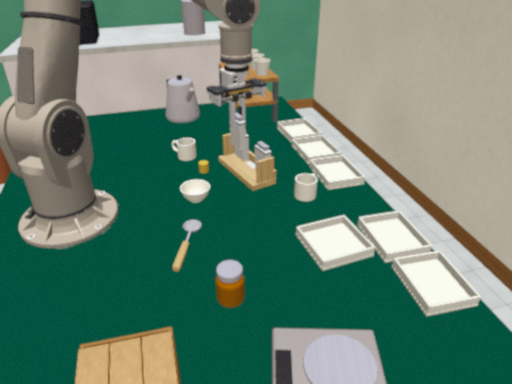

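View pics/t14.png

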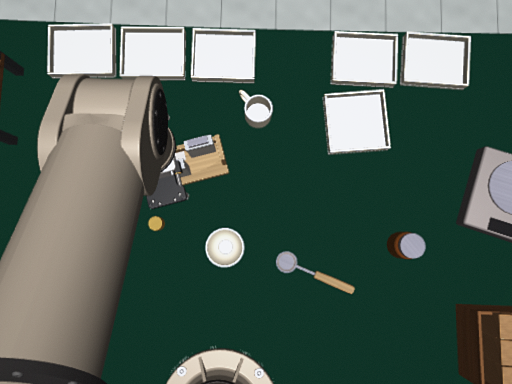

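```bash
python3 - <<'E'
import cv2
a=cv2.imread('pics/w14.png');cv2.imwrite('pics/z10.png',cv2.resize(a[30:315,225:360],None,fx=2,fy=2,interpolation=2)); cv2.imwrite('pics/z11.png',cv2.resize(a[50:205,235:360],None,fx=5,fy=5,interpolation=2)[:, :])
cv2.imwrite('pics/z11.png',cv2.resize(a[50:205,235:360],None,fx=3.8,fy=3.8,interpolation=2)); cv2.imwrite('pics/z12.png',cv2.resize(a[195:320,225:350],None,fx=4.6,fy=4.6,interpolation=2))
E
```

```text
(no output)
```

View pics/z11.png

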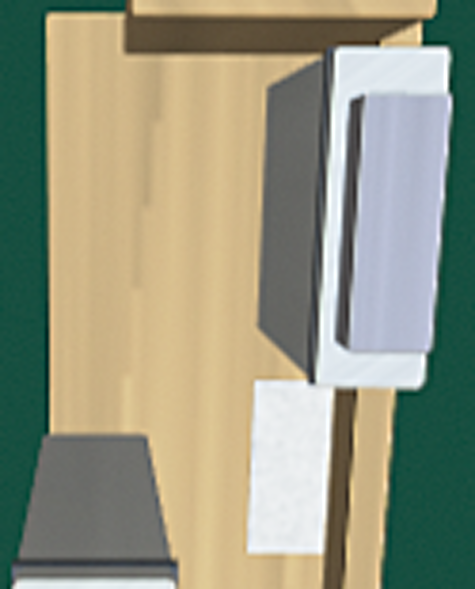

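View pics/z12.png

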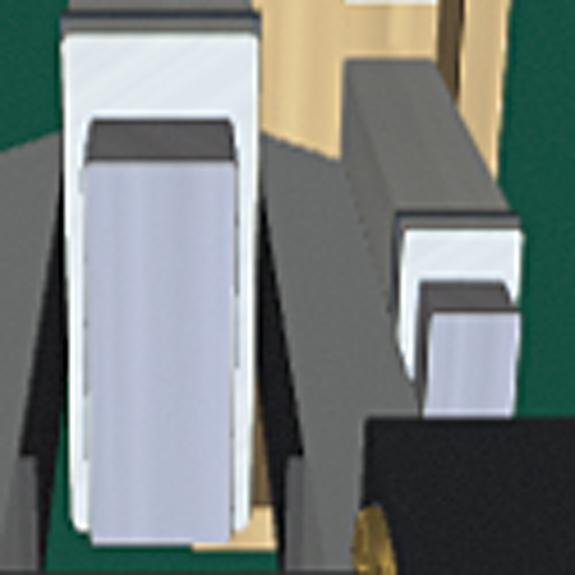

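```bash
python3 - <<'E'
from h import *
d=load('w14')
def m(p,s,o): return (np.array(p)+.5)/s-.5+np.array(o)
def yaw(v): return np.degrees(np.arctan2(v[1],v[0]))%180
def rep(n,q,s,o,z):
    P=plane(d,m(q,s,o),z);print(n,P.mean(0).round(4),np.linalg.norm(P-np.roll(P,-1,0),axis=1).round(4),'yaws',[round(yaw(P[(i+1)%4]-P[i]),1) for i in range(4)]);return P
o=(235,50)
S=rep('slip',[(254,380),(334,388),(325,553),(247,552)],3.8,o,.02)
L=rep('left',[(328,46),(452,46),(425,387),(310,383)],3.8,o,.116)
F=plane(d,m([(352,390),(343,589)],3.8,o),.05);print('fence top inner',F,yaw(F[1]-F[0]))
B=plane(d,m([(46,15),(50,430)],3.8,o),.02);print('front edge',B,yaw(B[1]-B[0]))
H=rep('held',[(61,35),(259,35),(248,530),(75,530)],4.6,(225,195),.206)
R=plane(d,m([(400,230),(522,230)],4.6,(225,195)),.116);print('right far edge',R,R.mean(0),np.linalg.norm(R[0]-R[1]))
t=np.radians(16.2);X=np.array([np.cos(t),np.sin(t),0]);Y=np.array([-X[1],X[0],0])
for n,v in(('slip',S.mean(0)),('left',L.mean(0)),('fence',F[0]),('fence2',F[1]),('front',B[0]),('front2',B[1]),('held',H.mean(0)),('Rfar',R.mean(0)),('place_top',np.array([.595,.1322,0])),('lt',np.array([.57537,.19982,0])),('rt',np.array([.61517,.06357,0]))): print(n,(v@X).round(4),(v@Y).round(4))
E
```

```text
slip [0.5945 0.1305 0.02  ] [0.0226 0.0484 0.0227 0.0503] yaws [np.float64(10.7), np.float64(106.5), np.float64(15.7), np.float64(106.2)]
left [0.5734 0.1992 0.116 ] [0.0229 0.0633 0.023  0.0625] yaws [np.float64(16.4), np.float64(106.3), np.float64(14.4), np.float64(106.2)]
fence top inner [[0.5961277  0.16025562 0.05      ]
 [0.61206359 0.109077   0.05      ]] 107.29542755426668
front edge [[0.4952499  0.22641807 0.02      ]
 [0.52570213 0.122277   0.02      ]] 106.2996171622562
held [0.5422 0.1136 0.206 ] [0.0213 0.0627 0.0208 0.0627] yaws [np.float64(16.4), np.float64(106.3), np.float64(16.5), np.float64(106.8)]
right far edge [[0.59333474 0.0909744  0.116     ]
 [0.61438693 0.09718718 0.116     ]] [0.60386084 0.09408079 0.116     ] 0.021949795136770523
slip 0.6073 -0.0406
left 0.6062 0.0313
fence 0.6172 -0.0124
fence2 0.6182 -0.066
front 0.5388 0.0793
front2 0.5389 -0.0292
held 0.5524 -0.0422
Rfar 0.6061 -0.0781
place_top 0.6083 -0.039
lt 0.6083 0.0314
rt 0.6085 -0.1106
```

```bash
python3 -m inch '1 0 0 0 0 0 0; 1 0 0 0 0 0 0; 1 0 0 0 0 0 0; 1 0 0 -1.5 0 0 0; 1 0 0 -3 0 0 0; 1 0 0 -4.5 0 0 0; 1 0 0 -6 0 0 0; 1 0 0 -7.5 0 0 0; 1 0 0 -7.5 0 0 0; 1 0 0 -7.5 0 0 0'; python3 -c "
from h import *
s=readout.get_state();print(s['joint_positions'].round(3),s['position'],np.degrees(s['tcp_rot']),s['wrist_force'],s['grip_width'])
grab('wrist','w15');grab('side','s15')
a=cv2.imread('pics/w15.png');cv2.imwrite('pics/z12.png',cv2.resize(a[70:330,200:400],None,fx=2.3,fy=2.3,interpolation=2))
a=cv2.imread('pics/s15.png');cv2.imwrite('pics/z9.png',cv2.resize(a[80:210,160:310],None,fx=5,fy=4.6,interpolation=2))
"
```

```text
t: 24.0
position: [0.5428, 0.1083, 0.0775]
tcp_rot: [-3.137, 0.001, 1.853]
wrist_force: [-1.0, 0.1, -2.5]
grip_width: 0.022
[-0.904  0.445  0.752  2.004 -0.4    0.849  0.353] [0.54282713 0.10833963 0.07754862] [-1.79728312e+02  7.98859274e-02  1.06189963e+02] [-1.02181749  0.11891018 -2.54776479] 0.02200178339475844
```

View pics/z9.png

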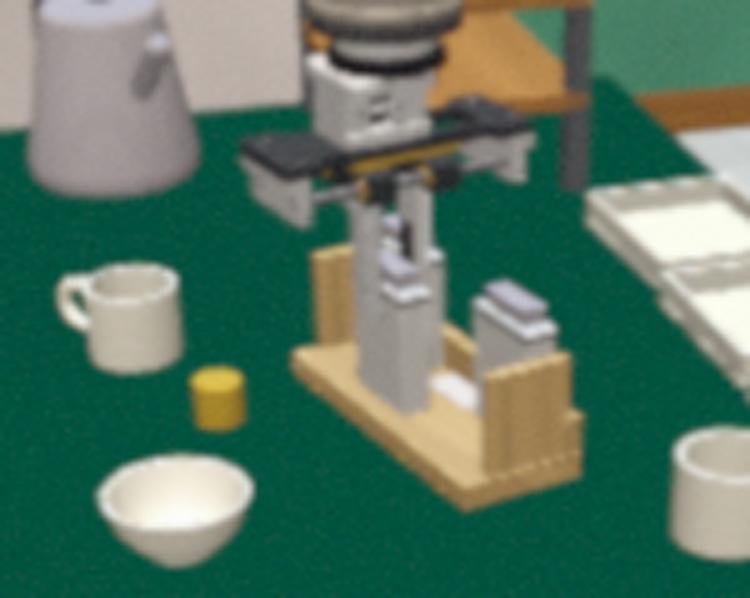

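View pics/z12.png

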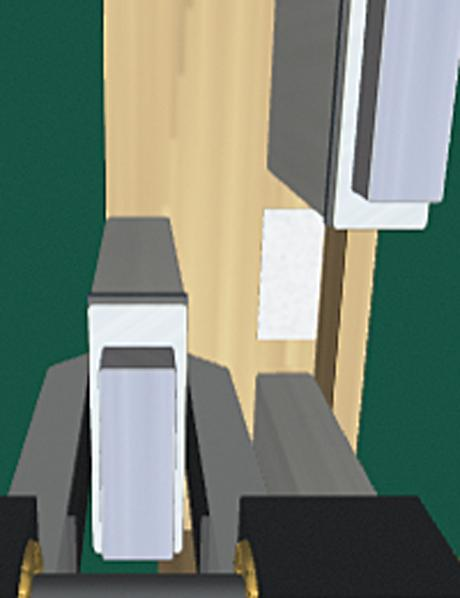

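```bash
python3 - <<'E'
from h import *
d=load('w15');t=np.radians(16.2);X=np.array([np.cos(t),np.sin(t),0]);Y=np.array([-X[1],X[0],0])
def m(p): return (np.array(p)+.5)/2.3-.5+np.array((200,70))
for n,q,z in (('held base far edge',[(106,217),(168,217)],.035),('held top far',[(88,303),(187,303)],.131),('held top near',[(94,556),(182,556)],.131),('left near top',[(332,228),(428,228)],.116),('left near base corner',[(268,170)],.02),('right far base',[(258,374),(312,374)],.02),('slip far',[(264,210),(323,210)],.02),('slip near',[(258,340),(316,340)],.02),('front edge',[(106,100),(106,200)],.02)):
    P=plane(d,m(q),z);print(n,(P@X).round(4),(P@Y).round(4))
E
```

```text
held base far edge [0.5397 0.5609] [-0.0147 -0.0146]
held top far [0.5403 0.5617] [-0.0133 -0.0133]
held top near [0.5405 0.5617] [-0.0777 -0.0776]
left near top [0.5956 0.6177] [-0.0002 -0.0001]
left near base corner [0.5969] [-0.0007]
right far base [0.5971 0.618 ] [-0.0797 -0.0796]
slip far [0.5962 0.6175] [-0.0152 -0.0152]
slip near [0.5964 0.6185] [-0.0656 -0.0655]
front edge [0.5395 0.5391] [ 0.0235 -0.0116]
```

```bash
python3 -m inch '1 -0.1 0.3 0 0 0 0; 1 -0.17 0.58 0 0 0 0; 1 0.6 0.8 0 0 0 0; 1 1.4 1.03 0 0 0 0; 1 2.2 1.26 0 0 0 0; 1 3 1.5 0 0 0 0; 1 3.8 1.73 0 0 0 0; 1 4.44 1.92 0 0 0 0; 1 4.44 1.92 0 0 0 0; 1 4.44 1.92 0 0 0 0'; python3 -c "
from h import *
s=readout.get_state();print(s['joint_positions'].round(3),s['position'],np.degrees(s['tcp_rot']),s['wrist_force'],s['grip_width'])
grab('wrist','w16');grab('side','s16')
a=cv2.imread('pics/w16.png');cv2.imwrite('pics/z12.png',cv2.resize(a[70:330,200:400],None,fx=2.3,fy=2.3,interpolation=2))
a=cv2.imread('pics/s16.png');cv2.imwrite('pics/z9.png',cv2.resize(a[80:210,160:310],None,fx=5,fy=4.6,interpolation=2))
"
```

```text
t: 24.93
position: [0.5876, 0.1278, 0.0774]
tcp_rot: [-3.137, 0.001, 1.854]
wrist_force: [-0.9, -0.7, -2.9]
grip_width: 0.022
[-0.867  0.518  0.726  1.896 -0.433  0.894  0.356] [0.58762496 0.12783617 0.07735523] [-1.79761541e+02  7.95281791e-02  1.06213315e+02] [-0.91178936 -0.68324925 -2.94662821] 0.022038966163675355
```

View pics/z9.png

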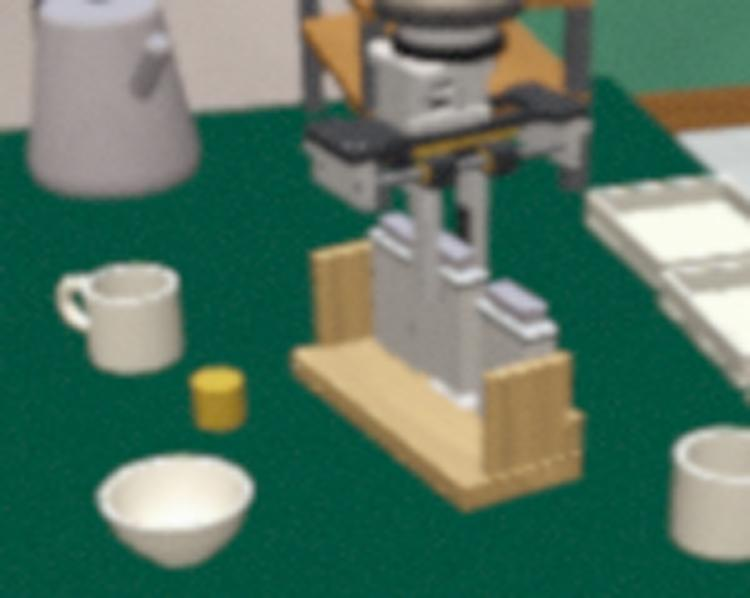

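View pics/z12.png

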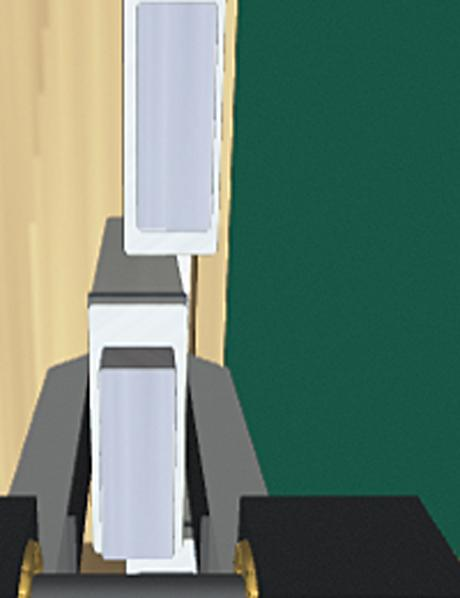

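```bash
python3 - <<'E'
from h import *
d=load('w16');t=np.radians(16.2);X=np.array([np.cos(t),np.sin(t),0]);Y=np.array([-X[1],X[0],0])
def m(p): return (np.array(p)+.5)/2.3-.5+np.array((200,70))
for n,q,z in (('held top far',[(88,303),(187,303)],.131),('held top near',[(94,556),(182,556)],.131),('left near top',[(124,254),(217,254)],.116),):
    P=plane(d,m(q),z);print(n,(P@X).round(4),(P@Y).round(4))
E
```

```text
held top far [0.5888 0.6101] [-0.0071 -0.007 ]
held top near [0.589  0.6102] [-0.0713 -0.0713]
left near top [0.5963 0.6178] [-0.0001 -0.0001]
```

```bash
python3 -m inch '1 0 0 -0.3 0 0 0; 1 0 0 -0.6 0 0 0; 1 0 0 -0.9 0 0 0; 1 0 0 -1.1 0 0 0; 1 0 0 -1.1 0 0 0; 1 0.2 0.06 -1.1 0 0 0; 1 0.4 0.12 -1.1 0 0 0; 1 0.6 0.17 -1.1 0 0 0; 1 0.6 0.17 -1.1 0 0 0; 1 0.6 0.17 -1.1 0 0 0'
```

```text
t: 25.87
position: [0.5937, 0.1298, 0.0667]
tcp_rot: [-3.138, 0.001, 1.854]
wrist_force: [-0.4, 0.3, -2.4]
grip_width: 0.0218
```

```bash
python3 -m inch '1 0 0 -0.05 0 0 0; 1 0 0 -0.1 0 0 0; 1 0 0 -0.15 0 0 0; 1 0 0 -0.2 0 0 0; 1 0 0 -0.25 0 0 0; 1 0 0 -0.3 0 0 0; 1 0 0 -0.3 0 0 0; 1 0 0 -0.3 0 0 0; 1 0 0 -0.3 0 0 0; 1 0 0 -0.3 0 0 0'; python3 -m inch '1 0.05 0.01 0 0 0 0; 1 0.1 0.03 0 0 0 0; 1 0.1 0.03 0 0 0 0; 1 0.1 0.03 0 0 0 0; 1 0.1 0.03 0 0 0 0; 1 0.1 0.03 0 0 0 0; 1 0.1 0.03 0 0 0 0; 1 0.1 0.03 0 0 0 0; 1 0.1 0.03 0 0 0 0; 1 0.1 0.03 0 0 0 0'
```

```text
t: 26.7
position: [0.5935, 0.1298, 0.0637]
tcp_rot: [-3.138, 0.001, 1.854]
wrist_force: [0.7, 0.1, -3.6]
grip_width: 0.0219
t: 27.53
position: [0.5945, 0.1301, 0.0636]
tcp_rot: [-3.138, 0.001, 1.854]
wrist_force: [0.0, 0.0, -4.2]
grip_width: 0.0219
```

```bash
python3 -m inch '1 0.05 0.01 0 0 0 0; 1 0.1 0.03 0 0 0 0; 1 0.1 0.03 0 0 0 0; 1 0.1 0.03 0 0 0 0; 1 0.1 0.03 0 0 0 0; 1 0.1 0.03 0 0 0 0; 1 0.1 0.03 0 0 0 0; 1 0.1 0.03 0 0 0 0; 1 0.1 0.03 0 0 0 0; 1 0.1 0.03 0 0 0 0'; python3 -c "
from h import *
grab('wrist','w17')
a=cv2.imread('pics/w17.png');cv2.imwrite('pics/z12.png',cv2.resize(a[70:330,200:400],None,fx=2.3,fy=2.3,interpolation=2))"
```

```text
t: 28.37
position: [0.5955, 0.1304, 0.0636]
tcp_rot: [-3.138, 0.001, 1.854]
wrist_force: [1.4, 0.2, -2.1]
grip_width: 0.022
```

View pics/z12.png

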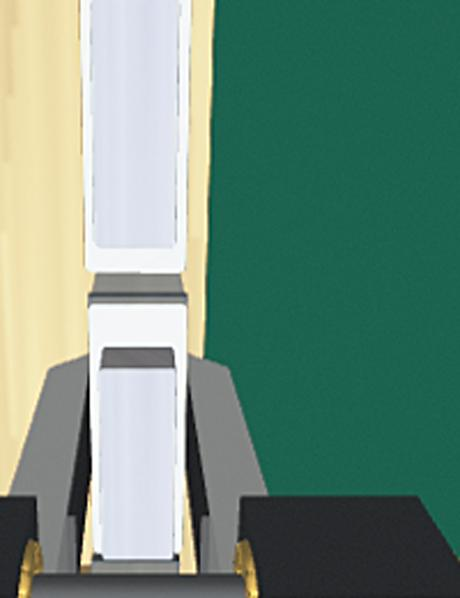

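```bash
python3 -m inch '1 0.05 0.01 0 0 0 0; 1 0.1 0.03 0 0 0 0; 1 0.1 0.03 0 0 0 0; 1 0.1 0.03 0 0 0 0; 1 0.1 0.03 0 0 0 0; 1 0.1 0.03 0 0 0 0; 1 0.1 0.03 0 0 0 0; 1 0.1 0.03 0 0 0 0; 1 0.1 0.03 0 0 0 0; 1 0.1 0.03 0 0 0 0'
```

```text
t: 29.25
position: [0.5958, 0.1305, 0.0634]
tcp_rot: [-3.137, 0.001, 1.854]
wrist_force: [-4.9, -0.4, 0.0]
grip_width: 0.0225
```

```bash
python3 -m inch '1 -0.06 -0.02 0 0 0 0; 1 -0.06 -0.02 -0.05 0 0 0; 1 -0.06 -0.02 -0.1 0 0 0; 1 -0.06 -0.02 -0.1 0 0 0; 1 -0.06 -0.02 -0.1 0 0 0; 1 -0.06 -0.02 -0.1 0 0 0; 1 -0.06 -0.02 -0.1 0 0 0; 1 -0.06 -0.02 -0.1 0 0 0; 1 -0.06 -0.02 -0.1 0 0 0; 1 -0.06 -0.02 -0.1 0 0 0'
```

```text
t: 30.08
position: [0.5958, 0.1305, 0.0627]
tcp_rot: [-3.138, 0.001, 1.854]
wrist_force: [-5.0, -0.4, 2.5]
grip_width: 0.0218
```

```bash
python3 -m inch '1 0 0 0 0 0 0; 1 0 0 0 0 0 0; 1 0 0 0 0 0 0; 1 0 0 0 0 0 0; 0.7 0 0 0 0 0 0; 0.6 0 0 0 0 0 0; 0.5 0 0 0 0 0 0; 0.4 0 0 0 0 0 0; 0.4 0 0 0 0 0 0; 0.4 0 0 0 0 0 0' 4; python3 -c "
from h import *
grab('wrist','w18');grab('side','s18')
a=cv2.imread('pics/w18.png');cv2.imwrite('pics/z12.png',cv2.resize(a[70:330,200:400],None,fx=2.3,fy=2.3,interpolation=2))
a=cv2.imread('pics/s18.png');cv2.imwrite('pics/z9.png',cv2.resize(a[80:210,160:310],None,fx=5,fy=4.6,interpolation=2))"
```

```text
t: 30.92
position: [0.596, 0.1306, 0.0627]
tcp_rot: [-3.138, 0.001, 1.854]
wrist_force: [-0.4, 0.1, -0.6]
grip_width: 0.0556
```

View pics/z12.png

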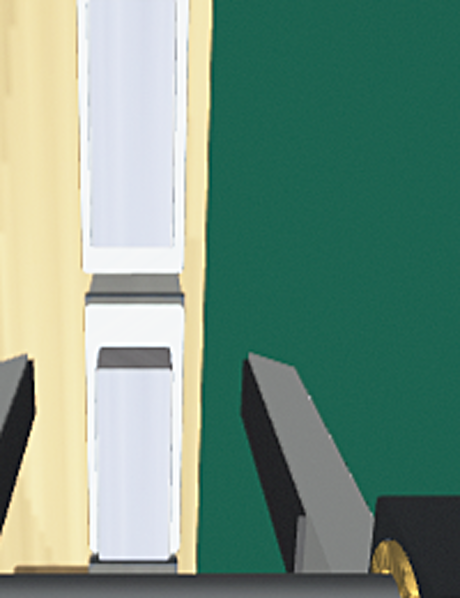

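View pics/z9.png

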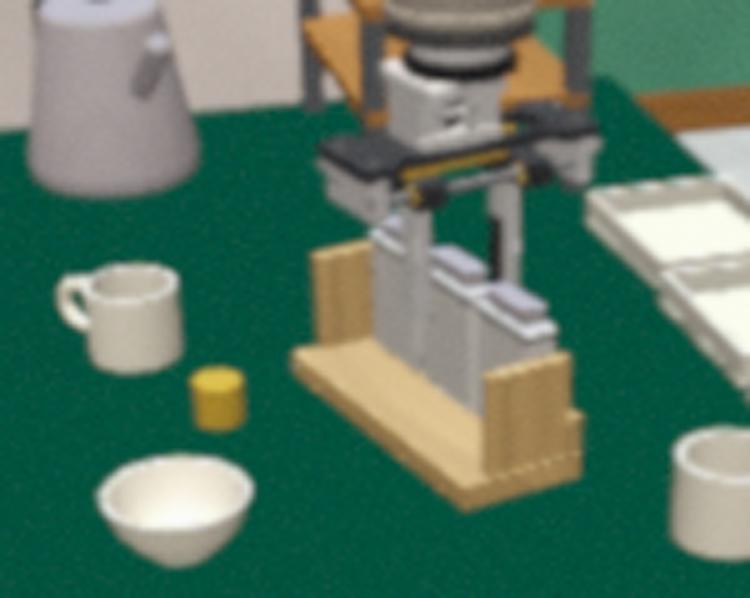

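```bash
python3 -m inch '0.2 0 0 1 0 0 0; 0.2 0 0 2.5 0 0 0; 0.2 0 0 5 0 0 0; 0.2 0 0 8 0 0 0; 0.2 0 0 11 0 0 0; 0.2 0 0 14 0 0 0; 0.2 0 0 14 0 0 0; 0.2 -1 -3 14 0 0 0; 0.2 -2 -7 14 0 0 0; 0.2 -2 -10 14 0 0 0'; python3 -m inch '0.2 0 -4 0 0 0 0; 0.2 0 -8 0 0 0 0; 0.2 0 -12 0 0 0 0; 0.2 0 -16 0 0 0 0; 0.2 0 -20 0 0 0 0; 0.2 0 -24 0 0 0 0; 0.2 0 -24 0 0 0 0; 0.2 0 -24 0 0 0 0; 0.2 0 -24 0 0 0 0; 0.2 0 -24 0 0 0 0'; python3 -c "
from h import *
grab('top','t19');grab('side','s19')
a=cv2.imread('pics/t19.png');cv2.imwrite('pics/z2.png',cv2.resize(a[125:205,110:240],None,fx=6,fy=6,interpolation=2))
a=cv2.imread('pics/s19.png');cv2.imwrite('pics/z9.png',cv2.resize(a[80:210,160:310],None,fx=5,fy=4.6,interpolation=2))"
```

```text
t: 31.85
position: [0.5744, 0.0282, 0.2033]
tcp_rot: [-3.138, 0.001, 1.854]
wrist_force: [0.2, -0.7, 0.5]
grip_width: 0.0749
t: 32.68
position: [0.5762, -0.2081, 0.2027]
tcp_rot: [-3.138, 0.0, 1.856]
wrist_force: [0.0, 1.0, 0.5]
grip_width: 0.075
```

View pics/z2.png

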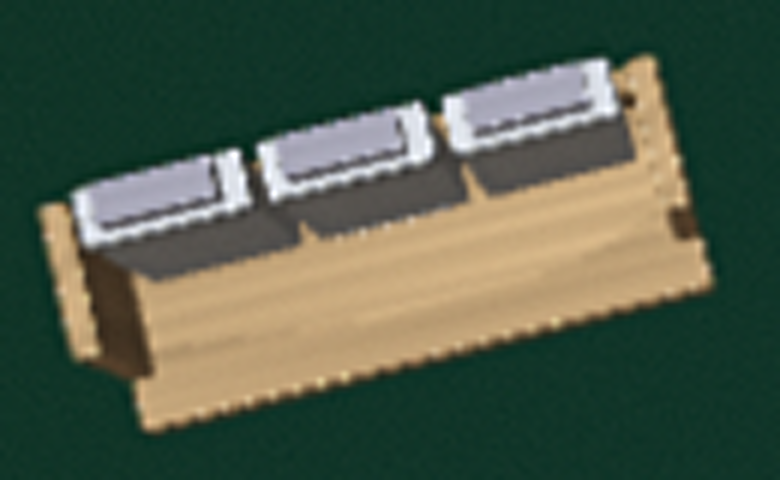

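View pics/z9.png

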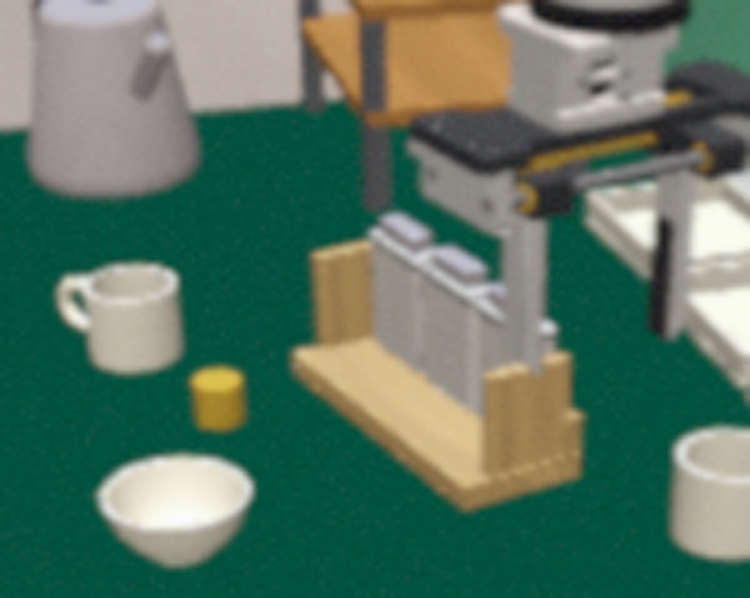

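View pics/t19.png

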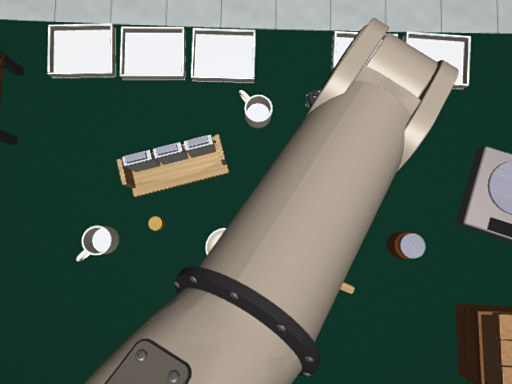

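```bash
python3 - <<'E'
from h import *
d=load('t19');t=np.radians(16.2);X=np.array([np.cos(t),np.sin(t),0]);Y=np.array([-X[1],X[0],0])
m=lambda p:(np.array(p)+.5)/6-.5+np.array((110,125))
for n,q in (('left',[(75,190),(92,246),(252,206),(238,150)]),('mid',[(257,143),(274,200),(437,158),(424,103)]),('right',[(443,97),(458,150),(620,112),(607,60)])):
    P=plane(d,m(q),.116);print(n,(P.mean(0)@X).round(4),(P.mean(0)@Y).round(4),np.degrees(np.arctan2(*(P[0]-P[3])[[1,0]])).round(1))
for n,q in (('left',[(152,280),(300,243)]),('mid',[(320,237),(468,200)]),('right',[(488,195),(635,160)])):
    P=plane(d,m(q),.02);print('base',n,(P@X).round(4),(P@Y).round(4))
print(readout.get_state()['qvel'].round(3)); robot.close_job()
E
```

```text
left 0.6083 0.0314 105.9
mid 0.6086 -0.0393 105.5
right 0.6085 -0.1106 104.7
base left [0.5998 0.5996] [0.0647 0.0024]
base mid [0.6    0.5997] [-0.0062 -0.069 ]
base right [0.5997 0.5987] [-0.0775 -0.1401]
[-0.     0.001  0.002 -0.001 -0.002  0.     0.003]
the job is handed in; nothing more can be done
```

I stood the tin on its base on the table and let go of it. I then took it again by its broad faces, set it in the middle place against the fence, and handed the job in at about 33 s.

**How it went:**
- **First grasp:** it missed, because the fingertips were about 18–24 mm behind the reported TCP instead of 11 mm ahead. The fingers closed in the air above the tin and nothing moved. I corrected for that offset and gripped it on the second try.
- **Standing it up:** I let the tin swing to about 60° in a light grip, then tilted the tool 29° to bring it upright. The force on touching the table peaked at 19 N.
- **Placing it:** the wrist force was about 5 N against the fence and about 5 N on the board.

**Last checks (top view):**
- **In line:** the three tins are within 0.3 mm of one line along the fence.
- **Position along the stand:** the placed tin is within about 1 mm of the middle between its neighbours.
- **Upright:** its base edge lies in line with the other two tins' base edges, and its yaw is within 1° of theirs.
- **Neighbours:** both measured where they were at the start.
- **Other things on the table:** by eye, nothing visible had moved. The arm hid the tray and parts of the bowl and spoon in the last top picture, so those were not fully checked.

The gripper was open and clear of everything when I handed in. No final check failed. The only disagreement was the fingertip offset.

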